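# Lay the breakfast tray for a boiled egg

### The job

Please lay the breakfast tray: stand the egg cup in the middle of the plate with the egg upright in it, and stand the small striped cup in the well of the saucer. Lay the teaspoon flat on the tray midway between plate and saucer, pointing straight from front to back of the tray, and stand the pepper shaker on the tray just behind the middle of the plate (the side away from the robot). Leave plate, saucer and big mug where they are, and let go of everything.

Things in the scene. Friction and masses are not known exactly. Their poses are not given: they have to be found in the camera images.
- tray: Fixed wooden serving tray, 270 (x) by 430 mm (y), plate and saucer side by side on it (either way round, 115 mm left and right of its middle line, 30 mm forward). Origin: centre of underside. +x to its back (away from the robot), +y left. Floor top at 6 mm; long rails 8 mm thick, 20 mm high; ends 22 mm high with 170 mm hand grips up to 50 mm.
- plate: Loose white round side plate, 156 mm across, rim 15 mm high. Origin: centre of its underside, on the tray floor. Its flat middle is 92 mm across and 5 mm above the origin. At the start its axes are parallel to the tray's; +x points to the back of the tray.
- saucer: Loose white round saucer, 116 mm across, rim 14 mm high. Origin: centre of its underside, on the tray floor. The flat round well in its middle, where the cup's foot belongs, is about 56 mm across and 4 mm above the origin. Axes parallel to the tray's at the start.
- egg_cup: Loose white egg cup, 42 mm high: a 40 mm round foot, a thin stem and a bowl 44 mm wide outside and 38 mm inside, whose outer side is nearly straight from 29 to 42 mm above the foot (grip there). Origin: centre of its underside, z up.
- egg: Loose brown egg, 57 mm tall, 43 mm thick (thickest 20 to 30 mm above its blunt end), blunt end down in one of the egg rack's holes. Origin: blunt end (bottom), z along its length. In the rack its bottom is 22 mm above the worktop; seated in the egg cup it is 30 mm above the egg cup's origin and the cup's rim is 12 mm above the egg's bottom: keep the fingertips higher.
- egg_rack: Fixed wooden egg rack, 94 mm square, top 30 mm above the worktop, four 34 mm holes at 22 mm from its middle lines, empty but for the egg. Origin: centre of its underside.
- teaspoon: Loose metal teaspoon, 130 mm long (its x), 26 mm wide at the bowl (its +x end), lying flat. The handle is 8 mm wide and 3 mm thick; it arches up, so that at the middle of the length it lies 7 to 10 mm above the surface: grip it there, across. Origin: middle of length and width, at the underside.
- cup: Loose small white cup with coloured stripes, 60 mm wide at the rim, 49 mm high, foot 42 mm wide; the handle sticks out along its -y to 42 mm from the origin. Origin: on the underside; the axis of the cup's round bowl and foot lies 12 mm from it along the cup's +y. z up.
- shaker: Loose pepper shaker, clear with dark contents and a narrower grey domed top, 44 mm across and 90 mm high (body up to 74 mm). Origin: centre of its underside, z up.
- big_mug: Loose big plain cream mug, 78 mm wide and 101 mm high with a handle; a bystander among the things, to be left alone. Origin: on its underside; its round body is centred 19 mm from it along its +y, the handle sticks out along -y to 58 mm.
There are look-alikes about, which are no part of the job. What is shaped like the egg_cup but turquoise is not meant.

How it is judged:
At the end, for the whole second after the job is handed in: Egg cup upright, within 15 mm of plate centre; egg upright in it; cup's bowl within 10 mm of saucer centre, foot in the well; spoon flat on the tray in the gap (40 mm fore-aft), within 0.25 rad of front-to-back; shaker on the tray 95-140 mm behind plate centre, 25 mm sideways; plates moved < 20 mm (horizontal distance between egg_cup and plate below 0.015 m and angle between each of egg_cup, cup, teaspoon, shaker's own z axis and vertical below 0.1 rad and z of egg_cup in the frame of plate below 0.008 m and horizontal distance between egg and egg_cup below 0.01 m and z of egg in the frame of egg_cup between 0.022 and 0.035 m and angle between egg's own z axis and vertical below 0.35 rad and x of saucer in the frame of cup between -0.01 and 0.01 m and y of saucer in the frame of cup between 0.002 and 0.022 m and z of cup in the frame of saucer below 0.008 m and horizontal distance between teaspoon and plate between 0.091 and 0.15 m and horizontal distance between teaspoon and saucer between 0.071 and 0.139 m and angle between the x axis of teaspoon and the x axis of tray, either way round below 0.25 rad and z of each of teaspoon, shaker in the frame of tray below 0.01 m and x of teaspoon in the frame of plate between -0.04 and 0.04 m and x of shaker in the frame of plate between 0.095 and 0.14 m and y of shaker in the frame of plate between -0.025 and 0.025 m and distance of each of plate, saucer from where it was at the start of the episode below 0.02 m and linear speed of each of egg, egg_cup, cup, shaker, teaspoon below 0.02 m/s); the robot touches nothing.
It fails at once if the big mug is pushed more than 30 mm or tipped over (distance of big_mug from where it was at the start of the episode above 0.03 m or angle between big_mug's own z axis and vertical above 0.4 rad).
It fails at once if the egg is dropped or rolls over on its side (angle between egg's own z axis and vertical above 0.9 rad).
It also fails if it takes over 136 s, if anything falls off the work surface, if the arm or the gripper's body presses on something with over 40 N, if the wrist force passes 120 N, or if a joint passes its speed limit or range.

### The arm

A 6-joint arm with a two-finger parallel gripper is mounted at the origin on a cart in front of the work surface, level with it; the furniture and walls round the work are solid. World frame = base frame: x ahead of the robot, y to its left, z up, the work surface at z = 0. Lengths are in m, angles in rad, forces in N, time in s.
With the tool pointing down it reaches from about 0.375 to 0.925 m from the base axis. Payload 5.7 kg.
Tool frame: the origin (TCP) lies at the very end of the fingers, on their centre line; the grasp point (between the pads) lies 19 mm behind it; z points along the fingers, y is the line along which they close (so a half turn about z gives the same grasp; the last joint's range is limited). The gripper opens to 85 mm and grips with 20 to 120 N. Pads are 22 mm wide; open, the fingers measure 114 mm over their backs; the gripper's body (76 mm by 85 mm) begins 54 mm behind the grasp point. The pads swing forward as they close: fully open they stand 13 mm farther back than shut.
Start: joints at [1.073, 0.359, 1.51, -0, 1.272, -0.115], TCP at [0.224, 0.557, 0.231] pointing down, gripper open.
Joint ranges: [-2.97, 2.97], [-1.01, 2.36], [0.21, 2.38], [-0.96, 4.11], [0.2, 2.71], [-2.98, 2.98]. Speed limits (rad/s): [2.39, 2.39, 3.14, 3.14, 3.14, 3.14].

### API

Orientations are given as a unit quaternion [w, x, y, z].
In Python, from plant import observe, grab_frame, hand_in, search_frame, masks_of gives the robot as it stands.
- The arm moves only by the tool arm_command, never from a script. Its argument "increments" is a list of rows, each an object with "dp": the shift along the world's x, y, z in units of 400 mm (1.0 is 400 mm), a list of three; "angular": the turn, a rotation vector about the world's x, y, z in units of pi rad (1.0 is pi rad), a list of three; "jaw": the finger opening in mm, from 0 to 85.4. In form: [{"dp": [tx, ty, tz], "angular": [ax, ay, az], "jaw": jaw}, ...]. A call has 1 to 5 rows; each row is the pose to reach, as a shift and turn from the pose commanded when the call began, turning the shorter way round; what a row does not reach only later rows make up. A row lasts 1/12 s, in which the tool goes at most 41.7 mm and 7.16 degrees, less where a joint would pass 70% of its speed; a pose out of reach is approached as far as the arm can. A call with a number of a shift or a turn outside -1 to 1 is refused whole. A call with a gripper value outside its range is refused whole. The fingers move at their own pace and stop on an object; "squeeze" is the grip in N (left out, the last holds). Time passes only in rows, so rows that repeat a pose let the fingers close. It gives the time, the measured TCP pose, the force, the opening and the grip force at its end, in the units of the state.
- observe(): the state, without advancing time (a new reading comes with each control period).
- grab_frame(name): name is "side" or "top" or "wrist"; returns a dict with "color" (400x640x3 uint8, blue, green, red), "range_z" (400x640 float32, m along the optical axis (not along the pixel's ray), 0 where there is no reading), "intrinsics" (3x3 intrinsics, pixels), "k1" (the pictures are not rectified: a ray, as slopes to the right and down, at radius r is drawn at 1 + k1 r^2 times it, then the intrinsics apply), "extrinsics" (4x4, takes a point from camera to world coordinates). Camera axes: x right, y up, looking along -z (the intrinsics and any distortion apply to the point x, -y, -z); pixel columns grow to the right and rows downward; lengths in m; the calibration is good to about 2 mm. A picture is of the moment at which its call begins.
- hand_in(): hands the job in; it is judged then, once.
Trained networks look in a picture, given as the dict that the camera call returned (one of the last four; its "shot" number tells which), for a name from the list of things; names that differ only in an ending like _2 or _b are one class to them, and where a whole thing is asked for, a point or a joint stands for the part that bears it (a point fixed in the world has none). Each returns a list of dicts, best first, with "score" (0 to 1); they miss things now and then, are a little off and sometimes report something else, mostly with a low value. They report only what shows in the picture. A call takes as long as a camera call. They do not tell look-alikes from the thing itself.
- search_frame(picture, target): "bbox" ([left, top, width, height] in pixels, round what is visible of it).
- masks_of(picture, target): "mask" (400x640 bool, what is visible of it) and "bbox" ([left, top, width, height] in pixels, round what is visible of it).
The state is a dict: "time": time; "qpos": joint angles; "qvel": joint speeds; "joint_torque": joint torques, N m; "tcp_pos": TCP position; "tcp_rot": TCP orientation; "wrist_force": force on the tool from outside, world axes, zero at the start; "moment": the same for the moment, N m; "width": opening from 0.0 (shut) to 1.0 (fully open); "gripper_force": force on a finger pad.
Only numpy, scipy, OpenCV 4.12 (cv2) and the standard library are available. Lean on these libraries where they do the work, as an engineer would, in place of code of your own. Each camera call takes 0.05 s, during which the arm holds its last target. There are 200 camera calls.

## Working session

There is one attempt and no reset: what is moved stays moved. The work goes in short steps, Python scripts to look and compute and a tool call to move; the robot and the scene stay as the last step left them, time stands still between calls to the robot, and variables do not carry over. Pictures are saved under pics/ and viewed, at most 16 in all, crops included, and the job is handed in when it is done.

Besides the shell and the picture viewer there is one more tool, called after ">>>" by a JSON object that holds its "api" and its "payload". arm_command: Moves the arm, as the interface text tells. Its arguments: {"type":"object","properties":{"increments":{"type":"array"},"squeeze":{"type":"number"}},"required":["increments"]}

```bash
ls; mkdir -p pics; cat > h.py <<'E'
import numpy as np, cv2
from plant import *
def cloud(f):
    K=f["intrinsics"];k1=f["k1"];z=f["range_z"]
    v,u=np.mgrid[0:400,0:640].astype(float)
    # cv2 model: x*(1+k1 r^2)
    p=cv2.undistortPoints(np.stack([u.ravel(),v.ravel()],1)[:,None],np.array(K,float),np.array([k1,0,0,0,0.])).reshape(400,640,2)
    P=np.stack([p[...,0]*z,-p[...,1]*z,-z,np.ones_like(z)],-1)@np.array(f["extrinsics"]).T
    P=P[...,:3]; P[z<=0]=np.nan
    return P
NAMES="tray plate saucer egg_cup egg egg_rack teaspoon cup shaker big_mug".split()
E
python3 - <<'E'
from h import *
print(observe())
for n in ("top","side"):
    f=grab_frame(n);cv2.imwrite(f"pics/{n}0.png",f["color"]);P=cloud(f)
    print(n,np.round(f["extrinsics"],3).tolist())
    for t in NAMES:
        for d in masks_of(f,t)[:3]:
            q=P[d["mask"]];q=q[~np.isnan(q[:,0])]
            if len(q): print(t,round(d["score"],2),d["bbox"],"med",np.round(np.median(q,0),3),"lo",np.round(np.percentile(q,2,0),3),"hi",np.round(np.percentile(q,98,0),3))
E
```

```text
pics
{'time': 0.0, 'qpos': array([ 1.07286739e+00,  3.59497625e-01,  1.51142820e+00,  3.95264797e-05,
        1.27248006e+00, -1.15102650e-01]), 'qvel': array([ 9.82301748e-05, -1.17009389e-03, -1.10910429e-03,  1.96866018e-04,
        1.27712543e-03, -2.52508390e-04]), 'joint_torque': array([ 4.55696436e-04, -5.27624059e+01, -2.78628606e+01, -5.01564239e-05,
        1.33594344e-02,  4.38041283e-06]), 'tcp_pos': array([0.22380091, 0.5559794 , 0.23045958]), 'tcp_rot': array([-2.91565918e-04,  1.90252062e-01,  9.81734858e-01, -8.58660749e-04]), 'wrist_force': array([0.95849673, 0.38447279, 0.82120215]), 'moment': array([ 0.00821031, -0.04367877, -0.04774876]), 'gripper_force': 0.0, 'width': 0.9997178519357429}
top [[0.008, 0.984, -0.176, 0.321], [-1.0, 0.008, -0.002, 0.113], [-0.001, 0.176, 0.984, 1.282], [0.0, 0.0, 0.0, 1.0]]
tray 0.56 [339.0, 173.2, 156.4, 101.5] med [ 0.52  -0.188  0.007] lo [ 0.351 -0.381  0.001] hi [0.63  0.043 0.049]
plate 0.63 [352.4, 211.7, 54.7, 51.6] med [ 0.447 -0.058  0.015] lo [ 0.379 -0.126  0.007] hi [0.515 0.013 0.024]
saucer 0.91 [435.0, 209.4, 38.9, 3
[... 1921 characters left out ...]
 lo [ 0.348 -0.392  0.003] hi [0.629 0.046 0.05 ]
egg_rack 0.69 [285.6, 175.6, 19.2, 19.7] med [0.472 0.278 0.035] lo [0.44  0.256 0.005] hi [0.499 0.318 0.05 ]
egg_rack 0.56 [281.1, 198.0, 35.5, 26.9] med [0.454 0.133 0.026] lo [0.415 0.114 0.002] hi [0.513 0.211 0.034]
cup 0.71 [286.2, 176.9, 20.4, 16.4] med [0.472 0.279 0.037] lo [0.444 0.255 0.014] hi [0.499 0.318 0.05 ]
cup 0.42 [300.8, 197.2, 9.7, 15.6] med [0.486 0.136 0.058] lo [0.468 0.126 0.028] hi [0.505 0.161 0.079]
shaker 0.63 [332.5, 189.7, 12.8, 26.9] med [0.588 0.129 0.053] lo [0.574 0.12  0.01 ] hi [0.607 0.147 0.091]
big_mug 0.8 [274.9, 146.8, 22.9, 33.4] med [0.457 0.402 0.069] lo [0.421 0.387 0.007] hi [0.494 0.472 0.102]
```

```bash
python3 - <<'E'
import cv2
a=cv2.imread("pics/top0.png")[150:290,130:510];cv2.imwrite("pics/top0c.png",cv2.resize(a,None,fx=2.1,fy=2.1,interpolation=cv2.INTER_CUBIC))
E
```

```text
(no output)
```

View pics/top0c.png

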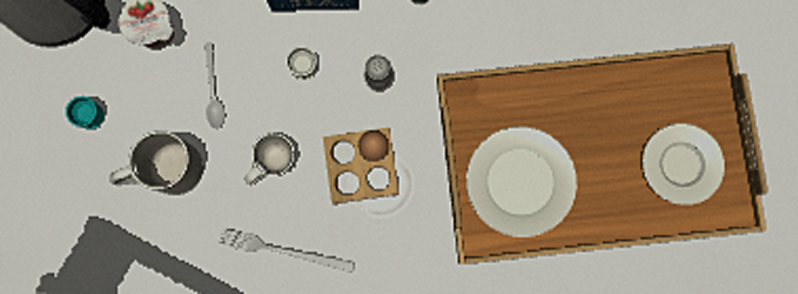

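The view shows the white egg cup at crop (302,62), turquoise look-alike at (85,112), the striped cup at (275,153) with handle to the lower left, spoon at (213,85), egg in the rack's upper-right hole (373,145), shaker at (377,72), plate on the left and saucer on the right of the tray. Next I refine the positions.

```bash
cat >> h.py <<'E'
from scipy.optimize import least_squares
def fitc(q,r=None):
    c0=(q[:,:2].min(0)+q[:,:2].max(0))/2
    f=(lambda p:np.hypot(q[:,0]-p[0],q[:,1]-p[1])-(r or p[2]))
    s=least_squares(f,[*c0]+([] if r else [.03]),loss="soft_l1",f_scale=.002)
    return np.round(s.x,4),round(float(np.sqrt(np.mean(s.fun**2))),4)
E
python3 - <<'E'
from h import *
C={}
for n in ("top","side"):
    Q=[cloud(grab_frame(n)).reshape(-1,3) for _ in range(3)]
    P=np.nanmean(Q,0);C[n]=P[~np.isnan(P[:,0])]
def near(n,c,r,z0,z1):
    P=C[n];return P[(np.hypot(P[:,0]-c[0],P[:,1]-c[1])<r)&(P[:,2]>z0)&(P[:,2]<z1)]
for nm,c,r,z0,z1,R in [("plate",(.447,-.057),.09,.017,.03,None),("saucer",(.473,-.285),.07,.016,.03,None),("eggcup",(.613,.254),.035,.036,.06,.0205),("egg",(.489,.148),.03,.045,.058,.0215),("eggtop",(.489,.148),.03,.074,.09,None),("shaker",(.588,.144),.03,.02,.07,.022),("shtop",(.588,.144),.03,.08,.1,None),("cup",(.478,.285),.045,.044,.06,.029)]:
    for n in C:
        q=near(n,c,r,z0,z1)
        if len(q)>5: print(nm,n,len(q),fitc(q,R),"mid",np.round((q.min(0)+q.max(0))/2,4), np.round(np.median(q,0),4))
for n in C:
    q=near(n,(.49,-.17),.3,.017,.024); # rails
    cc=cv2.minAreaRect(near(n,(.5,-.17),.27,.012,.06)[:,:2].astype(np.float32));print("tray",n,cc)
    q=near(n,(.58,.385),.075,.003,.02);q=q[abs(q[:,1]-.385)<.03]
    print("spoon",n,len(q),cv2.minAreaRect(q[:,:2].astype(np.float32)),q[:,2].max())
E
```

```text
plate top 930 (array([ 0.4467, -0.0567,  0.0685]), 0.0062) mid [ 0.4463 -0.0571  0.0213] [ 0.4461 -0.0583  0.0198]
plate side 658 (array([ 0.4421, -0.0591,  0.0678]), 0.0066) mid [ 0.4424 -0.0577  0.021 ] [ 0.4445 -0.0479  0.0202]
saucer top 761 (array([ 0.4731, -0.2848,  0.0473]), 0.007) mid [ 0.4728 -0.2849  0.0203] [ 0.473  -0.287   0.0191]
saucer side 764 (array([ 0.4694, -0.2867,  0.0466]), 0.0073) mid [ 0.4696 -0.2865  0.0204] [ 0.4709 -0.2869  0.0199]
eggcup top 58 (array([0.6118, 0.2539]), 0.0011) mid [0.6116 0.2544 0.0406] [0.6146 0.255  0.0419]
eggcup side 44 (array([0.6074, 0.2509]), 0.0018) mid [0.6076 0.2524 0.0409] [0.6056 0.2554 0.0413]
egg top 22 (array([0.4929, 0.1513]), 0.001) mid [0.4909 0.15   0.0522] [0.4763 0.1458 0.0543]
egg side 47 (array([0.488 , 0.1503]), 0.0015) mid [0.4853 0.1386 0.0515] [0.4831 0.132  0.0515]
eggtop top 44 (array([0.4919, 0.15  , 0.0075]), 0.0028) mid [0.4923 0.1509 0.077 ] [0.4909 0.1508 0.0762]
eggtop side 20 (array([-15.851 , -33.9282,  37.7876]), 0.0035) mid [0.4875 0.1467 0.0769] [0.4874 0.1442 0.0765]
shaker top 74 (array([0.5989, 0
[... 430 characters left out ...]
.4775 0.2916 0.0479] [0.4672 0.3031 0.0479]
cup side 60 (array([0.4735, 0.2865]), 0.0028) mid [0.4736 0.2865 0.0472] [0.4718 0.295  0.0472]
tray top ((0.5604511499404907, -0.15913456678390503), (0.41240447759628296, 0.43048349022865295), 6.5429368019104)
spoon top 186 ((0.5840734243392944, 0.3854374885559082), (0.1393740326166153, 0.05587747320532799), 0.9762091636657715) 0.013435088423497424
tray side ((0.5590282678604126, -0.16090793907642365), (0.41923224925994873, 0.4341321289539337), 6.709400653839111)
spoon side 91 ((0.5856797695159912, 0.3847353756427765), (0.052869800478219986, 0.13484777510166168), 87.26348114013672) 0.011595968899486775<stdin>:5: RuntimeWarning: Mean of empty slice
```

>>> {"api": "arm_command", "payload": {"increments": [{"dp": [0.9,-0.7,0],"angular": [0,0,-0.38],"jaw": 85},{"dp": [0.9,-0.7,0],"angular": [0,0,-0.38],"jaw": 85},{"dp": [0.9,-0.7,0],"angular": [0,0,-0.38],"jaw": 85},{"dp": [0.9,-0.7,0],"angular": [0,0,-0.38],"jaw": 85},{"dp": [0.9,-0.7,0],"angular": [0,0,-0.38],"jaw": 85}]}}

```text
time: 1.82
tcp_pos: [0.3897, 0.4274, 0.2314]
tcp_rot: [0.0, 0.485, 0.874, 0.0]
wrist_force: [0.8, -0.3, -0.1]
width: 0.995
gripper_force: 0.0
```

>>> {"api": "arm_command", "payload": {"increments": [{"dp": [0.4,-0.32,0],"angular": [0,0,-0.18],"jaw": 85},{"dp": [0.4,-0.32,0],"angular": [0,0,-0.18],"jaw": 85},{"dp": [0.4,-0.32,0],"angular": [0,0,-0.18],"jaw": 85},{"dp": [0.4,-0.32,0],"angular": [0,0,-0.18],"jaw": 85},{"dp": [0.4,-0.32,0],"angular": [0,0,-0.18],"jaw": 85}]}}

```text
time: 2.23
tcp_pos: [0.5504, 0.2988, 0.2314]
tcp_rot: [0.0, 0.71, 0.704, 0.0]
wrist_force: [0.1, -0.4, 0.4]
width: 0.998
gripper_force: 0.0
```

```bash
cat >> h.py <<'E'
def look(name,tag=None):
    f=grab_frame(name);P=cloud(f)
    if tag: cv2.imwrite(f"pics/{tag}.png",f["color"])
    return f,P
def sel(P,c,r,z0,z1):
    P=P.reshape(-1,3);P=P[~np.isnan(P[:,0])];return P[(np.hypot(P[:,0]-c[0],P[:,1]-c[1])<r)&(P[:,2]>z0)&(P[:,2]<z1)]
E
python3 - <<'E'
from h import *
print(observe()["tcp_pos"])
f,P=look("wrist","w1");print(np.round(f["extrinsics"],3).tolist(),f["intrinsics"])
for nm,c,r,z0,z1,R in [("eggcup",(.61,.253),.035,.036,.06,.0205),("shaker",(.593,.144),.03,.02,.07,.022),("shtop",(.593,.144),.03,.08,.1,None),("cup",(.476,.288),.045,.044,.06,.029),("egg",(.489,.148),.03,.045,.058,.0215),("eggtop",(.489,.148),.03,.074,.09,None)]:
    q=sel(P,c,r,z0,z1)
    if len(q)>5: print(nm,len(q),fitc(q,R),(q.min(0)+q.max(0))/2)
q=P.reshape(-1,3);print(np.nanmin(q,0),np.nanmax(q,0))
E
```

```text
[0.55036455 0.29878693 0.23139011]
[[1.0, 0.009, 0.002, 0.551], [-0.01, 0.962, 0.272, 0.366], [0.001, -0.272, 0.962, 0.374], [0.0, 0.0, 0.0, 1.0]] [[304.16477735   0.         318.5464076 ]
 [  0.         304.16477735 199.66937569]
 [  0.           0.           1.        ]]
eggcup 375 (array([0.6091, 0.2518]), 0.001) [0.60957549 0.2513794  0.03989596]
shaker 826 (array([0.5932, 0.1386]), 0.002) [0.59200641 0.14992208 0.0449932 ]
shtop 559 (array([0.592 , 0.1448, 0.0104]), 0.0035) [0.59195385 0.14423386 0.08559289]
cup 709 (array([0.4753, 0.2872]), 0.0045) [0.47299511 0.28886842 0.04703993]
egg 278 (array([0.4886, 0.1464]), 0.0008) [0.48948288 0.15281499 0.05151037]
eggtop 213 (array([0.4891, 0.1483, 0.0068]), 0.0025) [0.48913594 0.14741098 0.07669389]
[-0.8661187  -0.17075821 -0.87419801] [0.84271923 0.76164705 0.33265358]
```

View pics/w1.png

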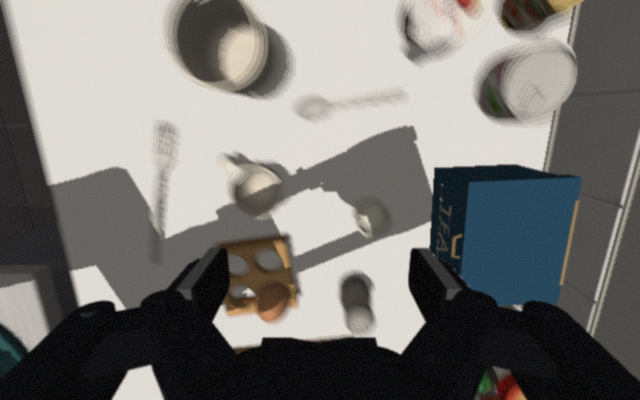

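The wrist view (motion-blurred) shows the egg cup at (370,217), shaker (357,300), cup (257,188), spoon (350,100) and a tall tea box to the right (505,235), close to the egg cup; I check its extent.

```bash
python3 - <<'E'
from h import *
f,P=look("wrist")
for z0,z1 in[(.03,.1),(.1,.2),(.2,.35)]:
    q=sel(P,(.72,.25),.16,z0,z1);q=q[q[:,0]>.64]
    if len(q): print(z0,len(q),np.percentile(q,2,0),np.percentile(q,98,0))
q=sel(P,(.609,.2515),.035,.036,.06);print(fitc(q,.0205))
for nm,c,r,z0,z1,R in [("shtop",(.593,.144),.03,.08,.1,None),("cup",(.476,.288),.045,.044,.06,None),("eggtop",(.489,.148),.03,.074,.09,None)]:
    q=sel(P,c,r,z0,z1);print(nm,len(q),fitc(q,R))
print(observe()["tcp_pos"])
E
```

```text
0.03 28737 [0.6919642  0.15716163 0.03520389] [0.83268978 0.39831512 0.09879711]
0.1 8447 [0.83126199 0.1459602  0.10068538] [0.84110988 0.34706907 0.14936907]
(array([0.6091, 0.2518]), 0.001)
shtop 564 (array([0.592 , 0.1449, 0.0104]), 0.0035)
cup 734 (array([0.4752, 0.2872, 0.0288]), 0.0045)
eggtop 220 (array([0.4894, 0.1479, 0.007 ]), 0.0025)
[0.55361409 0.29676579 0.23129981]
```

>>> {"api": "arm_command", "payload": {"increments": [{"dp": [0.139,-0.113,-0.1],"angular": [0,0,0],"jaw": 70},{"dp": [0.139,-0.113,-0.2],"angular": [0,0,0],"jaw": 70},{"dp": [0.139,-0.113,-0.3],"angular": [0,0,0],"jaw": 70},{"dp": [0.139,-0.113,-0.4],"angular": [0,0,0],"jaw": 70},{"dp": [0.139,-0.113,-0.4],"angular": [0,0,0],"jaw": 70}]}}

```text
time: 2.75
tcp_pos: [0.6018, 0.2542, 0.0666]
tcp_rot: [-0.001, 0.708, 0.706, -0.003]
wrist_force: [-1.2, -0.5, -0.9]
width: 0.818
gripper_force: 0.0
```

>>> {"api": "arm_command", "payload": {"increments": [{"dp": [0,0,-0.05],"angular": [0,0,0],"jaw": 70},{"dp": [0,0,-0.1],"angular": [0,0,0],"jaw": 70},{"dp": [0,0,-0.148],"angular": [0,0,0],"jaw": 70},{"dp": [0,0,-0.148],"angular": [0,0,0],"jaw": 70},{"dp": [0,0,-0.148],"angular": [0,0,0],"jaw": 60}]}}

```text
time: 3.17
tcp_pos: [0.6028, 0.2555, 0.0112]
tcp_rot: [-0.001, 0.708, 0.706, -0.001]
wrist_force: [0.0, -0.1, 0.2]
width: 0.708
gripper_force: 0.0
```

>>> {"api": "arm_command", "payload": {"increments": [{"dp": [0,0,0],"angular": [0,0,0],"jaw": 35},{"dp": [0,0,0],"angular": [0,0,0],"jaw": 35},{"dp": [0,0,0],"angular": [0,0,0],"jaw": 35},{"dp": [0,0,0],"angular": [0,0,0],"jaw": 35},{"dp": [0,0,0],"angular": [0,0,0],"jaw": 35}], "squeeze": 30}}

```text
time: 3.58
tcp_pos: [0.6056, 0.2561, 0.0139]
tcp_rot: [0.001, 0.708, 0.706, 0.002]
wrist_force: [-0.3, 1.4, 7.5]
width: 0.502
gripper_force: 30.9
```

```bash
python3 - <<'E'
from h import *
print(observe());f,P=look("wrist","w2")
E
```

```text
{'time': 3.5833, 'qpos': array([2.94926671e-01, 6.75249342e-01, 1.56433071e+00, 4.03761156e-04,
       8.98614549e-01, 2.97137675e-01]), 'qvel': array([-2.44861432e-04,  7.91965744e-04,  9.49436595e-04,  3.71099030e-04,
        9.35531670e-05,  4.95119225e-04]), 'joint_torque': array([-5.52509520e-01, -5.94532120e+01, -1.76255286e+01, -2.25232244e-01,
        1.19508072e-01,  1.49241410e-02]), 'tcp_pos': array([0.60559101, 0.25610231, 0.01392153]), 'tcp_rot': array([6.59041475e-04, 7.07975623e-01, 7.06234809e-01, 1.57396557e-03]), 'wrist_force': array([-0.29075101,  1.42427441,  7.53145283]), 'moment': array([0.08861607, 0.01696886, 0.02186374]), 'gripper_force': 30.928956684401783, 'width': 0.5017696187192245}
```

View pics/w2.png

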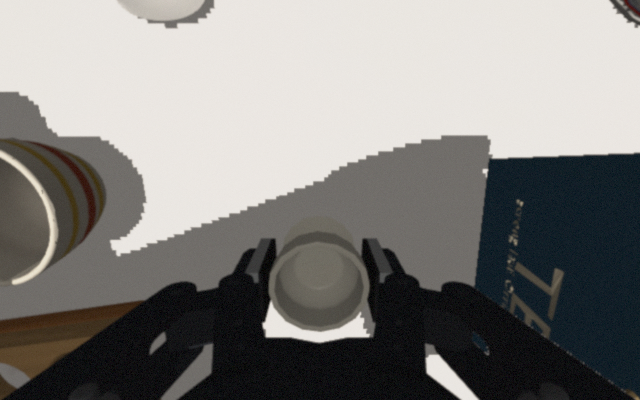

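The egg cup sits between the pads at (318,280), gripped evenly about 4 mm off pad centre. Lifting and carrying it toward the plate.

>>> {"api": "arm_command", "payload": {"increments": [{"dp": [0,0,0.08],"angular": [0,0,0],"jaw": 35},{"dp": [0,0,0.16],"angular": [0,0,0],"jaw": 35},{"dp": [0,0,0.24],"angular": [0,0,0],"jaw": 35},{"dp": [0,0,0.32],"angular": [0,0,0],"jaw": 35},{"dp": [-0.03,-0.06,0.32],"angular": [0,0,0],"jaw": 35}]}}

```text
time: 4.05
tcp_pos: [0.5988, 0.2358, 0.1478]
tcp_rot: [0.003, 0.707, 0.707, 0.007]
wrist_force: [2.2, 0.2, -0.3]
width: 0.502
gripper_force: 31.1
```

>>> {"api": "arm_command", "payload": {"increments": [{"dp": [-0.045,-0.088,0],"angular": [0,0,0],"jaw": 35},{"dp": [-0.09,-0.176,0],"angular": [0,0,0],"jaw": 35},{"dp": [-0.135,-0.264,0],"angular": [0,0,0],"jaw": 35},{"dp": [-0.18,-0.352,0],"angular": [0,0,0],"jaw": 35},{"dp": [-0.225,-0.44,0],"angular": [0,0,0],"jaw": 35}]}}

```text
time: 4.47
tcp_pos: [0.5006, 0.0542, 0.1404]
tcp_rot: [0.0, 0.708, 0.706, -0.0]
wrist_force: [1.1, -1.7, -1.5]
width: 0.503
gripper_force: 31.1
```

>>> {"api": "arm_command", "payload": {"increments": [{"dp": [-0.045,-0.088,0],"angular": [0,0,0],"jaw": 35},{"dp": [-0.09,-0.176,0],"angular": [0,0,0],"jaw": 35},{"dp": [-0.145,-0.275,0],"angular": [0,0,0],"jaw": 35},{"dp": [-0.145,-0.275,0],"angular": [0,0,0],"jaw": 35},{"dp": [-0.145,-0.275,0],"angular": [0,0,0],"jaw": 35}]}}

```text
time: 4.88
tcp_pos: [0.4426, -0.0562, 0.1403]
tcp_rot: [-0.0, 0.71, 0.705, -0.0]
wrist_force: [-0.1, 1.9, -0.9]
width: 0.502
gripper_force: 31.1
```

```bash
python3 - <<'E'
from h import *
f,P=look("wrist","w3")
for _ in range(3):
    f,P=look("wrist");o=observe();print(o["tcp_pos"],o["width"],o["wrist_force"])
q=sel(P,(.4445,-.058),.09,.015,.03);print(len(q),fitc(q),(q.min(0)+q.max(0))/2,q.min(0),q.max(0))
print([ (d["score"],d["bbox"]) for d in masks_of(f,"egg_cup")])
for n in("top","side"):
    f,P=look(n);p=observe()["tcp_pos"]
    q=sel(P,p+[0,-.003,0],.04,.115,.19);print(n,q.min(0),q.max(0),len(q))
E
```

```text
[ 0.44452582 -0.05439315  0.14040232] 0.4965596723027308 [-0.42847813  0.86981987 -1.27502239]
[ 0.44484757 -0.05387842  0.14033282] 0.5003266968813314 [ 0.57516757  0.52989516 -0.75806621]
[ 0.44495141 -0.05361058  0.14025136] 0.4967295559742678 [ 0.0443323   1.16367158 -0.70646661]
9463 (array([ 0.4436, -0.0577,  0.0655]), 0.007) [ 0.44373544 -0.04947052  0.01900434] [ 0.36647584 -0.11577431  0.01500003] [0.52099505 0.01683326 0.02300866]
[(0.6, [266.1, 216.8, 102.9, 117.7])]Traceback (most recent call last):
  File "<stdin>", line 9, in <module>
    return umr_minimum(a, axis, None, out, keepdims, initial, where)
ValueError: zero-size array to reduction operation minimum which has no identity
```

View pics/w3.png

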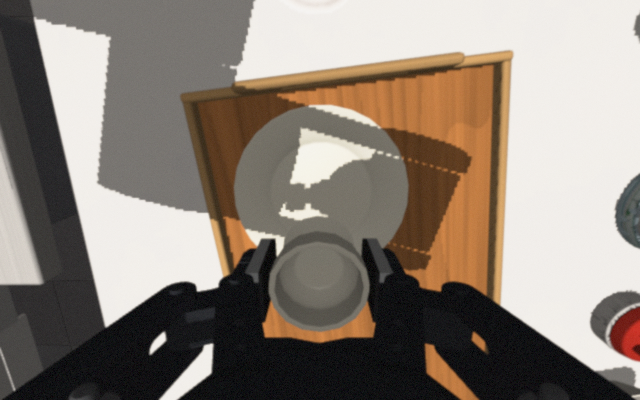

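The held egg cup (318,285) is upright, with the plate (320,190) ahead and below by perspective. Alignment is good, so I lower it.

>>> {"api": "arm_command", "payload": {"increments": [{"dp": [0,0,-0.07],"angular": [0,0,0],"jaw": 35},{"dp": [0,0,-0.14],"angular": [0,0,0],"jaw": 35},{"dp": [0,0,-0.21],"angular": [0,0,0],"jaw": 35},{"dp": [0,0,-0.26],"angular": [0,0,0],"jaw": 35},{"dp": [0,0,-0.26],"angular": [0,0,0],"jaw": 35}]}}

```text
time: 5.6
tcp_pos: [0.442, -0.0529, 0.033]
tcp_rot: [-0.003, 0.707, 0.707, -0.002]
wrist_force: [1.2, -0.1, -1.9]
width: 0.504
gripper_force: 31.1
```

>>> {"api": "arm_command", "payload": {"increments": [{"dp": [0,0,-0.01],"angular": [0,0,0],"jaw": 35},{"dp": [0,0,-0.02],"angular": [0,0,0],"jaw": 35},{"dp": [0,0,-0.028],"angular": [0,0,0],"jaw": 35},{"dp": [0,0,-0.028],"angular": [0,0,0],"jaw": 35},{"dp": [0,0,-0.028],"angular": [0,0,0],"jaw": 35}]}}

```text
time: 6.02
tcp_pos: [0.4447, -0.0547, 0.0255]
tcp_rot: [0.001, 0.708, 0.706, 0.0]
wrist_force: [-0.1, -0.3, -0.8]
width: 0.498
gripper_force: 31.1
```

>>> {"api": "arm_command", "payload": {"increments": [{"dp": [0,0,-0.004],"angular": [0,0,0],"jaw": 35},{"dp": [0,0,-0.004],"angular": [0,0,0],"jaw": 35},{"dp": [0,0,-0.004],"angular": [0,0,0],"jaw": 35}]}}

```text
time: 6.27
tcp_pos: [0.4448, -0.0548, 0.0248]
tcp_rot: [0.001, 0.708, 0.706, 0.0]
wrist_force: [-3.2, 1.7, 15.1]
width: 0.497
gripper_force: 32.0
```

>>> {"api": "arm_command", "payload": {"increments": [{"dp": [0,0,-0.003],"angular": [0,0,0],"jaw": 35},{"dp": [0,0,-0.003],"angular": [0,0,0],"jaw": 35},{"dp": [0,0,-0.003],"angular": [0,0,0],"jaw": 35}]}}

```text
time: 6.52
tcp_pos: [0.4449, -0.0548, 0.0246]
tcp_rot: [0.001, 0.708, 0.706, 0.001]
wrist_force: [-6.1, 1.1, 32.5]
width: 0.5
gripper_force: 33.0
```

>>> {"api": "arm_command", "payload": {"increments": [{"dp": [0,0,0.005],"angular": [0,0,0],"jaw": 45},{"dp": [0,0,0.005],"angular": [0,0,0],"jaw": 55},{"dp": [0,0,0.005],"angular": [0,0,0],"jaw": 65},{"dp": [0,0,0.005],"angular": [0,0,0],"jaw": 65},{"dp": [0,0,0.01],"angular": [0,0,0],"jaw": 65}]}}

```text
time: 6.93
tcp_pos: [0.4439, -0.0545, 0.0258]
tcp_rot: [-0.0, 0.708, 0.706, -0.0]
wrist_force: [0.6, 0.5, 0.5]
width: 0.758
gripper_force: 0.0
```

>>> {"api": "arm_command", "payload": {"increments": [{"dp": [0,0,0.05],"angular": [0,0,0],"jaw": 65},{"dp": [0,0,0.14],"angular": [0,0,0],"jaw": 65},{"dp": [0,0,0.24],"angular": [0,0,0],"jaw": 65},{"dp": [0,0,0.34],"angular": [0,0,0],"jaw": 65},{"dp": [0,0.05,0.4],"angular": [0,0,0],"jaw": 65}]}}

```text
time: 7.35
tcp_pos: [0.4461, -0.0367, 0.1898]
tcp_rot: [0.002, 0.709, 0.706, 0.001]
wrist_force: [1.1, -0.1, 0.2]
width: 0.76
gripper_force: 0.0
```

>>> {"api": "arm_command", "payload": {"increments": [{"dp": [0.027,0.114,0],"angular": [0,0,0],"jaw": 65},{"dp": [0.055,0.228,0],"angular": [0,0,0],"jaw": 65},{"dp": [0.082,0.342,0],"angular": [0,0,0],"jaw": 65},{"dp": [0.11,0.456,0],"angular": [0,0,0],"jaw": 65},{"dp": [0.11,0.456,0],"angular": [0,0,0],"jaw": 65}]}}

```text
time: 7.77
tcp_pos: [0.4889, 0.1518, 0.1862]
tcp_rot: [-0.0, 0.707, 0.707, 0.001]
wrist_force: [0.0, -0.2, 0.7]
width: 0.763
gripper_force: 0.0
```

```bash
python3 - <<'E'
from h import *
for _ in range(4): f,P=look("wrist")
print(observe()["tcp_pos"])
for a,b in[(.044,.052),(.052,.058),(.06,.066),(.074,.09)]:
    q=sel(P,(.489,.148),.03,a,b);print(a,len(q),fitc(q,.0213 if a<.055 else None))
f,P=look("top","t3")
q=sel(P,(.4445,-.057),.035,.046,.08);print("cup",len(q),fitc(q,.0205),q[:,2].max())
q=sel(P,(.4445,-.057),.09,.017,.03);print("plate",fitc(q))
f,P=look("side")
q=sel(P,(.4445,-.057),.035,.046,.08);print("cup",len(q),fitc(q,.0205),q[:,2].max())
q=sel(P,(.4445,-.057),.09,.017,.03);print("plate",fitc(q))
E
```

```text
[0.48763069 0.14807225 0.18563067]
0.044 105 (array([0.489 , 0.1471]), 0.0003)
0.052 161 (array([0.489 , 0.1459]), 0.0008)
0.06 276 (array([0.489 , 0.1475, 0.0174]), 0.0008)
0.074 421 (array([0.489 , 0.1477, 0.007 ]), 0.0025)
cup 52 (array([ 0.447, -0.056]), 0.001) 0.06148610203426741
plate (array([ 0.4465, -0.0566,  0.0682]), 0.0095)
cup 81 (array([ 0.4425, -0.0598]), 0.0019) 0.059184864108861146
plate (array([ 0.4424, -0.0564,  0.0674]), 0.0161)
```

>>> {"api": "arm_command", "payload": {"increments": [{"dp": [0.003,0,-0.09],"angular": [0,0,0],"jaw": 65},{"dp": [0.003,0,-0.18],"angular": [0,0,0],"jaw": 65},{"dp": [0.003,0,-0.27],"angular": [0,0,0],"jaw": 65},{"dp": [0.003,0,-0.34],"angular": [0,0,0],"jaw": 65},{"dp": [0.003,0,-0.383],"angular": [0,0,0],"jaw": 65}]}}

```text
time: 8.48
tcp_pos: [0.4872, 0.1459, 0.0302]
tcp_rot: [-0.001, 0.709, 0.705, -0.002]
wrist_force: [0.6, -0.4, 0.0]
width: 0.765
gripper_force: 0.0
```

>>> {"api": "arm_command", "payload": {"increments": [{"dp": [0,0,0],"angular": [0,0,0],"jaw": 55},{"dp": [0,0,0],"angular": [0,0,0],"jaw": 48},{"dp": [0,0,0],"angular": [0,0,0],"jaw": 44},{"dp": [0,0,0],"angular": [0,0,0],"jaw": 35},{"dp": [0,0,0],"angular": [0,0,0],"jaw": 35}], "squeeze": 25}}

```text
time: 8.9
tcp_pos: [0.4898, 0.1475, 0.0342]
tcp_rot: [0.001, 0.708, 0.706, 0.0]
wrist_force: [-1.6, -2.9, 3.0]
width: 0.487
gripper_force: 25.3
```

```bash
python3 - <<'E'
from h import *
f,P=look("wrist","w4");f,P=look("wrist");o=observe();print(o["tcp_pos"],o["width"],o["gripper_force"],o["wrist_force"])
E
```

```text
[0.4898106  0.14750398 0.03405932] 0.49003724320812553 25.679340362548828 [-1.09738924 -3.96320757  5.16017016]
```

View pics/w4.png

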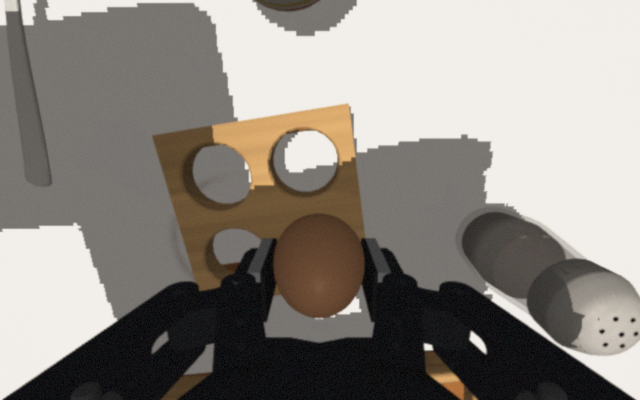

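The egg stands between the pads at (318,265), upright. Lifting and carrying.

>>> {"api": "arm_command", "payload": {"increments": [{"dp": [0,0,0.04],"angular": [0,0,0],"jaw": 35},{"dp": [0,0,0.1],"angular": [0,0,0],"jaw": 35},{"dp": [0,0,0.17],"angular": [0,0,0],"jaw": 35},{"dp": [0,0,0.24],"angular": [0,0,0],"jaw": 35},{"dp": [0,0,0.28],"angular": [0,0,0],"jaw": 35}]}}

```text
time: 9.42
tcp_pos: [0.4913, 0.1485, 0.1483]
tcp_rot: [0.001, 0.708, 0.706, 0.002]
wrist_force: [0.6, -0.6, -1.4]
width: 0.49
gripper_force: 25.7
```

>>> {"api": "arm_command", "payload": {"increments": [{"dp": [-0.01,-0.04,0],"angular": [0,0,0],"jaw": 35},{"dp": [-0.025,-0.11,0],"angular": [0,0,0],"jaw": 35},{"dp": [-0.04,-0.18,0],"angular": [0,0,0],"jaw": 35},{"dp": [-0.055,-0.25,0],"angular": [0,0,0],"jaw": 35},{"dp": [-0.07,-0.32,0],"angular": [0,0,0],"jaw": 35}]}}

```text
time: 9.83
tcp_pos: [0.4618, 0.019, 0.1457]
tcp_rot: [0.001, 0.708, 0.707, 0.001]
wrist_force: [0.8, -0.8, -0.8]
width: 0.488
gripper_force: 25.7
```

>>> {"api": "arm_command", "payload": {"increments": [{"dp": [-0.015,-0.07,0],"angular": [0,0,0],"jaw": 35},{"dp": [-0.025,-0.12,0],"angular": [0,0,0],"jaw": 35},{"dp": [-0.042,-0.194,0],"angular": [0,0,0],"jaw": 35},{"dp": [-0.042,-0.194,0],"angular": [0,0,0],"jaw": 35},{"dp": [-0.042,-0.194,0],"angular": [0,0,0],"jaw": 35}]}}

```text
time: 10.25
tcp_pos: [0.4451, -0.0589, 0.1455]
tcp_rot: [0.001, 0.709, 0.705, 0.001]
wrist_force: [0.0, 0.1, -0.2]
width: 0.487
gripper_force: 25.7
```

```bash
python3 - <<'E'
from h import *
for _ in range(5):
    f,P=look("wrist","w5");o=observe();print(o["tcp_pos"],o["width"],o["gripper_force"],o["wrist_force"])
for c in((.4447,-.058),):
    q=sel(P,c,.035,.046,.062);print(len(q),fitc(q,.0205))
f,P=look("side","s5")
E
python3 -c "
import cv2
a=cv2.imread('pics/s5.png')[170:290,250:390];b=cv2.imread('pics/w5.png')
cv2.imwrite('pics/s5c.png',cv2.hconcat([cv2.resize(a,(467,400),interpolation=cv2.INTER_CUBIC),b[:,200:440]]))"
```

```text
[ 0.4450616  -0.05796679  0.14536734] 0.48535359129361755 25.670339986681938 [-0.67124979  0.6190836  -0.9296806 ]
[ 0.44501767 -0.05738638  0.14524879] 0.48836990528187835 25.67057602107525 [-0.5032584  -0.2033394  -0.69795926]
[ 0.44494585 -0.05704795  0.1451334 ] 0.4866169254443604 25.67054070532322 [ 0.07272834 -0.05022335 -0.57468812]
[ 0.44492173 -0.0568972   0.14506382] 0.4883724958041199 25.669459775090218 [-0.77274609  0.39129548  0.23660213]
[ 0.44483288 -0.05680877  0.1449892 ] 0.48929522857061847 25.670982375741005 [0.48827521 0.50667036 0.07472402]
493 (array([ 0.4443, -0.0594]), 0.001)
```

View pics/s5c.png

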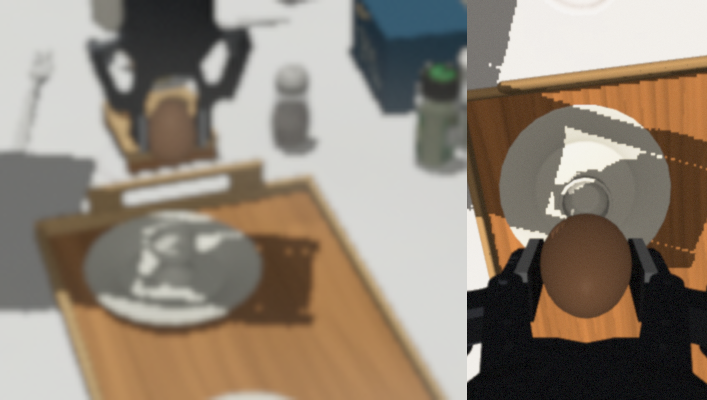

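The egg is held upright (left view ~(172,125); right view (585,265)) with the egg cup beneath at (585,200). Lowering.

>>> {"api": "arm_command", "payload": {"increments": [{"dp": [0,-0.004,-0.06],"angular": [0,0,0],"jaw": 35},{"dp": [0,-0.004,-0.12],"angular": [0,0,0],"jaw": 35},{"dp": [0,-0.004,-0.18],"angular": [0,0,0],"jaw": 35},{"dp": [0,-0.004,-0.21],"angular": [0,0,0],"jaw": 35},{"dp": [0,-0.004,-0.22],"angular": [0,0,0],"jaw": 35}]}}

```text
time: 10.97
tcp_pos: [0.4436, -0.0584, 0.0552]
tcp_rot: [-0.001, 0.708, 0.707, -0.001]
wrist_force: [0.6, -1.7, 12.6]
width: 0.484
gripper_force: 26.8
```

>>> {"api": "arm_command", "payload": {"increments": [{"dp": [0,0,-0.005],"angular": [0,0,0],"jaw": 35},{"dp": [0,0,-0.005],"angular": [0,0,0],"jaw": 35},{"dp": [0,0,-0.005],"angular": [0,0,0],"jaw": 35}]}}

```text
time: 11.22
tcp_pos: [0.4451, -0.0591, 0.0554]
tcp_rot: [0.0, 0.708, 0.707, 0.0]
wrist_force: [-0.8, -0.8, 0.2]
width: 0.488
gripper_force: 25.7
```

>>> {"api": "arm_command", "payload": {"increments": [{"dp": [0,0,-0.004],"angular": [0,0,0],"jaw": 35},{"dp": [0,0,-0.004],"angular": [0,0,0],"jaw": 35},{"dp": [0,0,-0.004],"angular": [0,0,0],"jaw": 35}]}}

```text
time: 11.47
tcp_pos: [0.4454, -0.0595, 0.0545]
tcp_rot: [0.001, 0.708, 0.706, 0.0]
wrist_force: [-2.7, -1.6, 10.8]
width: 0.489
gripper_force: 26.7
```

>>> {"api": "arm_command", "payload": {"increments": [{"dp": [0,0,-0.003],"angular": [0,0,0],"jaw": 35},{"dp": [0,0,-0.003],"angular": [0,0,0],"jaw": 35},{"dp": [0,0,-0.003],"angular": [0,0,0],"jaw": 35}]}}

```text
time: 11.72
tcp_pos: [0.4455, -0.0597, 0.054]
tcp_rot: [0.001, 0.708, 0.707, 0.0]
wrist_force: [-5.1, -0.9, 21.5]
width: 0.486
gripper_force: 27.8
```

```bash
python3 - <<'E'
from h import *
f,P=look("wrist","w6")
for n in("top","side"):
    f,P=look(n)
    q=sel(P,(.4445,-.057),.03,.07,.13);print(n,len(q),(q.max(0)+q.min(0))/2,q.max(0))
E
```

```text
Traceback (most recent call last):
ValueError: zero-size array to reduction operation maximum which has no identity
```

View pics/w6.png

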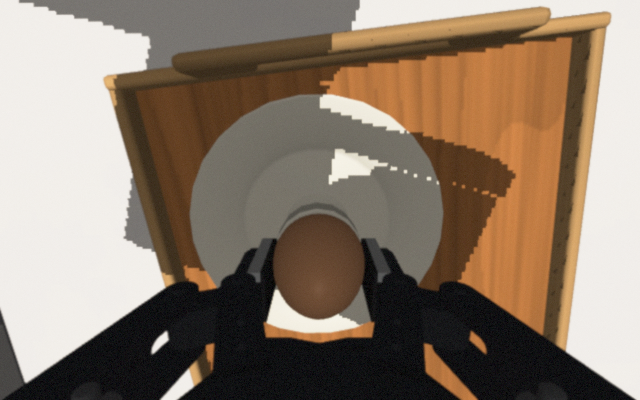

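The egg sits in the cup (318,265) with the cup's rim visible just behind it (318,213). Releasing and going to the striped cup.

>>> {"api": "arm_command", "payload": {"increments": [{"dp": [0,0,0.005],"angular": [0,0,0],"jaw": 42},{"dp": [0,0,0.005],"angular": [0,0,0],"jaw": 46},{"dp": [0,0,0.005],"angular": [0,0,0],"jaw": 54},{"dp": [0,0,0.005],"angular": [0,0,0],"jaw": 64},{"dp": [0,0,0.005],"angular": [0,0,0],"jaw": 64}]}}

```text
time: 12.23
tcp_pos: [0.4445, -0.0592, 0.0539]
tcp_rot: [-0.0, 0.708, 0.706, -0.0]
wrist_force: [0.3, -1.5, 0.1]
width: 0.75
gripper_force: 0.0
```

>>> {"api": "arm_command", "payload": {"increments": [{"dp": [0,0,0.04],"angular": [0,0,0],"jaw": 64},{"dp": [0,0,0.12],"angular": [0,0,0],"jaw": 64},{"dp": [0,0,0.21],"angular": [0,0,0],"jaw": 64},{"dp": [0,0,0.3],"angular": [0,0,0],"jaw": 64},{"dp": [0,0,0.36],"angular": [0,0,0],"jaw": 85}]}}

```text
time: 12.65
tcp_pos: [0.4453, -0.0595, 0.2008]
tcp_rot: [0.001, 0.708, 0.706, 0.001]
wrist_force: [0.2, -0.9, 0.1]
width: 0.873
gripper_force: 0.0
```

>>> {"api": "arm_command", "payload": {"increments": [{"dp": [0.075,0.1,0],"angular": [0,0,0.03],"jaw": 85},{"dp": [0.075,0.2,0],"angular": [0,0,0.07],"jaw": 85},{"dp": [0.075,0.3,0],"angular": [0,0,0.1],"jaw": 85},{"dp": [0.075,0.4,0],"angular": [0,0,0.14],"jaw": 85},{"dp": [0.075,0.5,0],"angular": [0,0,0.17],"jaw": 85}]}}

```text
time: 13.07
tcp_pos: [0.4742, 0.1422, 0.1979]
tcp_rot: [-0.0, 0.494, 0.869, -0.0]
wrist_force: [1.4, -0.3, -0.3]
width: 0.993
gripper_force: 0.0
```

>>> {"api": "arm_command", "payload": {"increments": [{"dp": [0,0.1,0],"angular": [0,0,0.03],"jaw": 85},{"dp": [0,0.2,0],"angular": [0,0,0.06],"jaw": 85},{"dp": [0,0.3,0],"angular": [0,0,0.06],"jaw": 85},{"dp": [0,0.365,0],"angular": [0,0,0.06],"jaw": 85},{"dp": [0,0.365,0],"angular": [0,0,0.06],"jaw": 85}]}}

```text
time: 13.48
tcp_pos: [0.4745, 0.2914, 0.1978]
tcp_rot: [-0.0, 0.411, 0.912, 0.001]
wrist_force: [-0.5, -0.3, -0.8]
width: 0.998
gripper_force: 0.0
```

```bash
python3 - <<'E'
from h import *
for _ in range(5): f,P=look("wrist","w7")
o=observe();print(o["tcp_pos"],o["tcp_rot"])
for d in masks_of(f,"cup")[:2]:
    q=P[d["mask"]];q=q[~np.isnan(q[:,0])];print(d["score"],d["bbox"],len(q),q.min(0),q.max(0))
q=sel(P,(.475,.287),.034,.042,.06);print("rim",len(q),fitc(q),fitc(q,.029))
c=fitc(q)[0][:2]
h=sel(P,c,.06,.012,.05);d=np.hypot(*(h[:,:2]-c).T);h=h[d>.036];print("handle",len(h),h.mean(0)-[*c,0],np.degrees(np.arctan2(*(h.mean(0)[:2]-c)[::-1])))
for n in("top","side"):
    f,P=look(n,n+"7")
    q=sel(P,(.4445,-.057),.03,.075,.13);print(n,len(q),(q.max(0)+q.min(0))/2,q.max(0))
    q=sel(P,(.4445,-.057),.09,.017,.03);print("plate",fitc(q))
E
python3 -c "
import cv2
a=cv2.imread('pics/side7.png')[170:290,250:390];b=cv2.imread('pics/w7.png')
cv2.imwrite('pics/s7c.png',cv2.hconcat([cv2.resize(a,(467,400),interpolation=cv2.INTER_CUBIC),b[:,160:480]]))"
```

```text
[0.47425871 0.28518282 0.1977172 ] [-2.77769349e-04  4.13063003e-01  9.10702195e-01 -6.24363531e-04]
0.67 [292.2, 126.8, 60.0, 89.6] 3211 [ 0.43516012  0.24395804 -0.00131578] [0.50546296 0.32627593 0.04985293]
rim 866 (array([0.475 , 0.2863, 0.0281]), 0.0019) (array([0.475 , 0.2864]), 0.0021)
handle 241 [-0.03127102  0.03098462  0.04332207] 135.26358249438823
top 160 [ 0.44696437 -0.05598982  0.08823084] [ 0.46673264 -0.03746155  0.10074917]
plate (array([ 0.447 , -0.0562,  0.0679]), 0.0077)
side 132 [ 0.44326566 -0.06674281  0.09038531] [ 0.4626136  -0.05205942  0.10547101]
plate (array([ 0.4423, -0.0573,  0.0672]), 0.0171)
```

View pics/s7c.png

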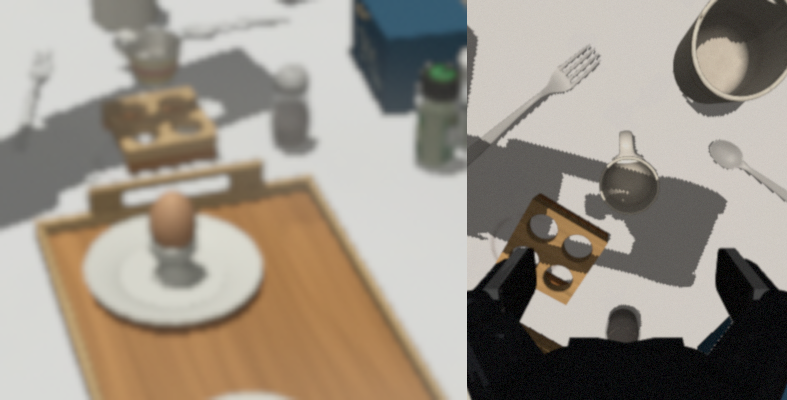

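The egg stands upright in its cup mid-plate (left view (172,235)); the striped cup is at (629,185) with its handle pointing straight up in the wrist view, so the jaws close across it.

>>> {"api": "arm_command", "payload": {"increments": [{"dp": [0.002,0.003,-0.09],"angular": [0,0,0.02],"jaw": 85},{"dp": [0.002,0.003,-0.18],"angular": [0,0,0.02],"jaw": 85},{"dp": [0.002,0.003,-0.27],"angular": [0,0,0.02],"jaw": 85},{"dp": [0.002,0.003,-0.36],"angular": [0,0,0.02],"jaw": 85},{"dp": [0.002,0.003,-0.43],"angular": [0,0,0.02],"jaw": 85}]}}

```text
time: 14.3
tcp_pos: [0.4747, 0.2864, 0.024]
tcp_rot: [-0.0, 0.384, 0.923, -0.001]
wrist_force: [0.9, -0.1, -0.3]
width: 0.995
gripper_force: 0.0
```

>>> {"api": "arm_command", "payload": {"increments": [{"dp": [0,0,-0.029],"angular": [0,0,0],"jaw": 85},{"dp": [0,0,-0.029],"angular": [0,0,0],"jaw": 75},{"dp": [0,0,-0.029],"angular": [0,0,0],"jaw": 65},{"dp": [0,0,-0.029],"angular": [0,0,0],"jaw": 45},{"dp": [0,0,-0.029],"angular": [0,0,0],"jaw": 45}], "squeeze": 30}}

```text
time: 14.72
tcp_pos: [0.4767, 0.2881, 0.0164]
tcp_rot: [0.001, 0.384, 0.923, 0.001]
wrist_force: [0.2, -0.7, -0.6]
width: 0.664
gripper_force: 32.0
```

>>> {"api": "arm_command", "payload": {"increments": [{"dp": [0,0,0],"angular": [0,0,0],"jaw": 45},{"dp": [0,0,0],"angular": [0,0,0],"jaw": 45}]}}

```text
time: 14.88
tcp_pos: [0.4767, 0.2882, 0.0162]
tcp_rot: [0.001, 0.384, 0.923, 0.001]
wrist_force: [0.3, -0.7, 7.8]
width: 0.668
gripper_force: 32.7
```

>>> {"api": "arm_command", "payload": {"increments": [{"dp": [0,0,0.03],"angular": [0,0,0],"jaw": 45},{"dp": [0,0,0.09],"angular": [0,0,0],"jaw": 45},{"dp": [0,0,0.16],"angular": [0,0,0],"jaw": 45},{"dp": [0,0,0.23],"angular": [0,0,0],"jaw": 45},{"dp": [0,0,0.3],"angular": [0,0,0],"jaw": 45}]}}

```text
time: 15.3
tcp_pos: [0.4751, 0.2876, 0.1361]
tcp_rot: [0.0, 0.384, 0.923, 0.0]
wrist_force: [-0.5, 0.9, -1.0]
width: 0.663
gripper_force: 32.7
```

```bash
python3 - <<'E'
from h import *
for _ in range(3): f,P=look("wrist","w8")
o=observe();print(o["tcp_pos"],o["tcp_rot"],o["width"],o["wrist_force"])
q=sel(P,o["tcp_pos"],.04,.15,.2);print(len(q),(q.min(0)+q.max(0))/2-o["tcp_pos"],q.min(0),q.max(0))
E
```

```text
[0.47733962 0.28861979 0.1374056 ] [0.00219209 0.38372422 0.92344221 0.00232328] 0.6648259796082107 [-0.00230216  0.27632895 -0.64643197]
13625 [-0.0016165   0.00182677  0.03759315] [0.44173278 0.25706142 0.15000172] [0.50971345 0.3238317  0.19999578]
```

View pics/w8.png

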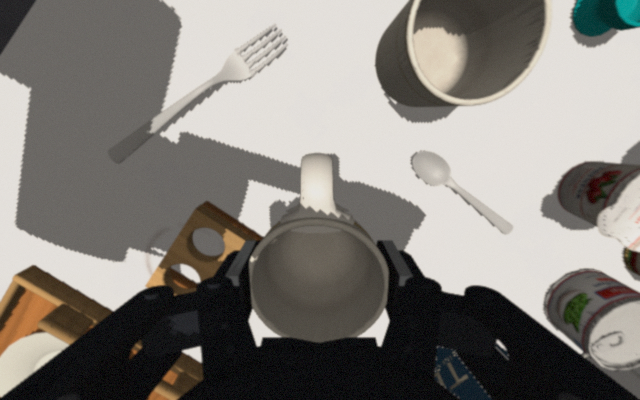

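The cup is held upright (318,280), handle up at (318,185). Carrying it over to the saucer.

>>> {"api": "arm_command", "payload": {"increments": [{"dp": [0,-0.04,0.04],"angular": [0,0,0],"jaw": 45},{"dp": [0,-0.12,0.07],"angular": [0,0,0],"jaw": 45},{"dp": [0,-0.21,0.07],"angular": [0,0,0],"jaw": 45},{"dp": [0,-0.3,0.07],"angular": [0,0,0],"jaw": 45},{"dp": [0,-0.39,0.07],"angular": [0,0,0],"jaw": 45}]}}

```text
time: 15.87
tcp_pos: [0.4743, 0.1303, 0.1617]
tcp_rot: [-0.001, 0.383, 0.924, -0.0]
wrist_force: [1.0, 0.2, -1.6]
width: 0.66
gripper_force: 32.7
```

>>> {"api": "arm_command", "payload": {"increments": [{"dp": [0,-0.09,0],"angular": [0,0,0],"jaw": 45},{"dp": [0,-0.18,0],"angular": [0,0,0],"jaw": 45},{"dp": [0,-0.27,0],"angular": [0,0,0],"jaw": 45},{"dp": [0,-0.36,0],"angular": [0,0,0],"jaw": 45},{"dp": [0,-0.45,0],"angular": [0,0,0],"jaw": 45}]}}

```text
time: 16.28
tcp_pos: [0.4741, -0.0498, 0.1615]
tcp_rot: [-0.001, 0.384, 0.923, -0.0]
wrist_force: [1.4, 0.1, -0.5]
width: 0.665
gripper_force: 32.7
```

>>> {"api": "arm_command", "payload": {"increments": [{"dp": [0,-0.09,0],"angular": [0,0,0],"jaw": 45},{"dp": [0,-0.18,0],"angular": [0,0,0],"jaw": 45},{"dp": [0,-0.27,0],"angular": [0,0,0],"jaw": 45},{"dp": [-0.01,-0.36,0],"angular": [0,0,0],"jaw": 45},{"dp": [-0.01,-0.45,0],"angular": [0,0,0],"jaw": 45}]}}

```text
time: 16.7
tcp_pos: [0.4696, -0.2294, 0.1612]
tcp_rot: [-0.001, 0.384, 0.923, 0.0]
wrist_force: [-0.2, 0.4, -1.2]
width: 0.662
gripper_force: 32.7
```

>>> {"api": "arm_command", "payload": {"increments": [{"dp": [0,-0.07,0],"angular": [0,0,0],"jaw": 45},{"dp": [0,-0.12,0],"angular": [0,0,0],"jaw": 45},{"dp": [0,-0.144,0],"angular": [0,0,0],"jaw": 45},{"dp": [0,-0.144,0],"angular": [0,0,0],"jaw": 45},{"dp": [0,-0.144,0],"angular": [0,0,0],"jaw": 45}]}}

```text
time: 17.12
tcp_pos: [0.4706, -0.285, 0.1616]
tcp_rot: [-0.001, 0.384, 0.923, 0.001]
wrist_force: [1.1, 1.3, -1.7]
width: 0.664
gripper_force: 32.7
```

```bash
python3 - <<'E'
from h import *
for _ in range(4): f,P=look("wrist","w9")
o=observe();print(o["tcp_pos"],o["width"],o["wrist_force"])
q=sel(P,(.4713,-.2857),.065,.0155,.03);print(len(q),fitc(q),q.min(0),q.max(0))
z=f["range_z"];E=np.array(f["extrinsics"])
for n in("top","side"):
    f,P=look(n)
    q=sel(P,(.4713,-.2857),.065,.0155,.03);print(n,len(q),fitc(q))
E
```

```text
[ 0.47117535 -0.28429768  0.16227718] 0.6667211802341644 [-0.67608572 -0.41944044 -0.86329546]
5384 (array([ 0.4697, -0.2879,  0.0469]), 0.007) [ 0.4127583  -0.34472908  0.01550264] [ 0.52711125 -0.2309994   0.02252532]
top 587 (array([ 0.4724, -0.2845,  0.0464]), 0.0081)
side 770 (array([ 0.4693, -0.2874,  0.0463]), 0.0077)
```

View pics/w9.png

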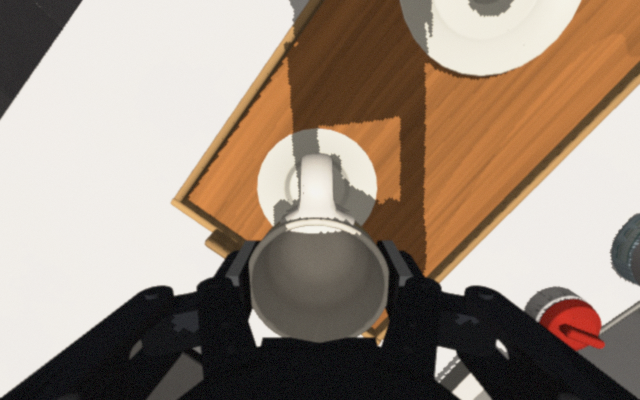

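The cup (318,280) is centred over the saucer (318,185), offset only by perspective. Lowering.

>>> {"api": "arm_command", "payload": {"increments": [{"dp": [-0.002,-0.005,-0.08],"angular": [0,0,0],"jaw": 45},{"dp": [-0.002,-0.005,-0.16],"angular": [0,0,0],"jaw": 45},{"dp": [-0.002,-0.005,-0.24],"angular": [0,0,0],"jaw": 45},{"dp": [-0.002,-0.005,-0.3],"angular": [0,0,0],"jaw": 45},{"dp": [-0.002,-0.005,-0.33],"angular": [0,0,0],"jaw": 45}]}}

```text
time: 17.83
tcp_pos: [0.4691, -0.2861, 0.0277]
tcp_rot: [-0.002, 0.383, 0.924, 0.001]
wrist_force: [-0.2, 0.5, -1.6]
width: 0.662
gripper_force: 32.7
```

>>> {"api": "arm_command", "payload": {"increments": [{"dp": [0,0,-0.004],"angular": [0,0,0],"jaw": 45},{"dp": [0,0,-0.007],"angular": [0,0,0],"jaw": 45},{"dp": [0,0,-0.007],"angular": [0,0,0],"jaw": 45}]}}

```text
time: 18.08
tcp_pos: [0.4711, -0.2881, 0.0283]
tcp_rot: [0.0, 0.384, 0.923, -0.0]
wrist_force: [-0.6, -0.1, -0.7]
width: 0.663
gripper_force: 32.7
```

>>> {"api": "arm_command", "payload": {"increments": [{"dp": [0,0,-0.003],"angular": [0,0,0],"jaw": 45},{"dp": [0,0,-0.003],"angular": [0,0,0],"jaw": 45}]}}

```text
time: 18.25
tcp_pos: [0.4712, -0.2884, 0.0275]
tcp_rot: [0.001, 0.384, 0.923, -0.0]
wrist_force: [-1.0, -0.7, -1.8]
width: 0.661
gripper_force: 32.7
```

>>> {"api": "arm_command", "payload": {"increments": [{"dp": [0,0,-0.003],"angular": [0,0,0],"jaw": 45},{"dp": [0,0,-0.003],"angular": [0,0,0],"jaw": 45},{"dp": [0,0,-0.003],"angular": [0,0,0],"jaw": 45}]}}

```text
time: 18.5
tcp_pos: [0.4712, -0.2885, 0.0261]
tcp_rot: [0.001, 0.384, 0.923, -0.0]
wrist_force: [0.5, -0.1, 4.9]
width: 0.663
gripper_force: 33.1
```

>>> {"api": "arm_command", "payload": {"increments": [{"dp": [0,0,-0.003],"angular": [0,0,0],"jaw": 45},{"dp": [0,0,-0.003],"angular": [0,0,0],"jaw": 45},{"dp": [0,0,-0.003],"angular": [0,0,0],"jaw": 45}]}}

```text
time: 18.75
tcp_pos: [0.4713, -0.2886, 0.026]
tcp_rot: [0.001, 0.384, 0.923, -0.0]
wrist_force: [-2.2, 1.9, 18.4]
width: 0.663
gripper_force: 33.9
```

>>> {"api": "arm_command", "payload": {"increments": [{"dp": [0,0,0.004],"angular": [0,0,0],"jaw": 60},{"dp": [0,0,0.004],"angular": [0,0,0],"jaw": 66},{"dp": [0,0,0.004],"angular": [0,0,0],"jaw": 74},{"dp": [0,0,0.004],"angular": [0,0,0],"jaw": 78},{"dp": [0,0,0.004],"angular": [0,0,0],"jaw": 78}]}}

```text
time: 19.17
tcp_pos: [0.4703, -0.2879, 0.0254]
tcp_rot: [-0.0, 0.384, 0.923, 0.0]
wrist_force: [0.3, -0.4, -0.2]
width: 0.919
gripper_force: 0.0
```

>>> {"api": "arm_command", "payload": {"increments": [{"dp": [0,0,0.05],"angular": [0,0,0],"jaw": 78},{"dp": [0,0,0.14],"angular": [0,0,0],"jaw": 78},{"dp": [0,0,0.23],"angular": [0,0,0],"jaw": 78},{"dp": [0,0,0.33],"angular": [0,0,0],"jaw": 78},{"dp": [0,0,0.43],"angular": [0,0,0],"jaw": 60}]}}

```text
time: 19.58
tcp_pos: [0.4699, -0.2875, 0.1988]
tcp_rot: [-0.001, 0.384, 0.923, 0.0]
wrist_force: [1.0, -0.8, -1.7]
width: 0.794
gripper_force: 0.0
```

>>> {"api": "arm_command", "payload": {"increments": [{"dp": [0.017,0.1,0],"angular": [0,0,0.02],"jaw": 50},{"dp": [0.034,0.2,0],"angular": [0,0,0.04],"jaw": 40},{"dp": [0.05,0.3,0],"angular": [0,0,0.06],"jaw": 40},{"dp": [0.067,0.4,0],"angular": [0,0,0.08],"jaw": 40},{"dp": [0.084,0.5,0],"angular": [0,0,0.1],"jaw": 40}]}}

```text
time: 20.0
tcp_pos: [0.5039, -0.0863, 0.1976]
tcp_rot: [-0.0, 0.234, 0.972, -0.0]
wrist_force: [0.3, -0.4, -0.2]
width: 0.466
gripper_force: 0.0
```

>>> {"api": "arm_command", "payload": {"increments": [{"dp": [0.017,0.1,0],"angular": [0,0,0.02],"jaw": 40},{"dp": [0.034,0.2,0],"angular": [0,0,0.04],"jaw": 40},{"dp": [0.05,0.3,0],"angular": [0,0,0.06],"jaw": 40},{"dp": [0.067,0.4,0],"angular": [0,0,0.08],"jaw": 40},{"dp": [0.084,0.5,0],"angular": [0,0,0.1],"jaw": 40}]}}

```text
time: 20.42
tcp_pos: [0.5375, 0.114, 0.1974]
tcp_rot: [-0.0, 0.078, 0.997, -0.0]
wrist_force: [0.8, -0.8, 0.7]
width: 0.462
gripper_force: 0.0
```

>>> {"api": "arm_command", "payload": {"increments": [{"dp": [0.017,0.1,0],"angular": [0,0,0.02],"jaw": 40},{"dp": [0.034,0.2,0],"angular": [0,0,0.04],"jaw": 40},{"dp": [0.05,0.3,0],"angular": [0,0,0.05],"jaw": 40},{"dp": [0.067,0.4,0],"angular": [0,0,0.05],"jaw": 40},{"dp": [0.084,0.5,0],"angular": [0,0,0.05],"jaw": 40}]}}

```text
time: 20.83
tcp_pos: [0.571, 0.314, 0.1972]
tcp_rot: [-0.0, 0.001, 1.0, -0.0]
wrist_force: [0.8, -0.8, 0.4]
width: 0.469
gripper_force: 0.0
```

>>> {"api": "arm_command", "payload": {"increments": [{"dp": [0.033,0.1,0],"angular": [0,0,0],"jaw": 40},{"dp": [0.033,0.185,0],"angular": [0,0,0],"jaw": 40},{"dp": [0.033,0.185,0],"angular": [0,0,0],"jaw": 40},{"dp": [0.033,0.185,0],"angular": [0,0,0],"jaw": 40}]}}

```text
time: 21.17
tcp_pos: [0.5839, 0.3878, 0.1966]
tcp_rot: [-0.0, -0.0, 1.0, -0.0]
wrist_force: [-0.2, -0.8, -0.1]
width: 0.473
gripper_force: 0.0
```

```bash
python3 - <<'E'
from h import *
for _ in range(5): f,P=look("wrist","w10")
o=observe();print(o["tcp_pos"],o["tcp_rot"],o["width"])
def sp(f,P):
    for d in masks_of(f,"teaspoon")[:2]:
        m=cv2.erode(d["mask"].astype(np.uint8),np.ones((1,1)))>0
        q=P[m];q=q[~np.isnan(q[:,0])];q=q[(q[:,2]>.002)&(q[:,2]<.025)]
        if len(q)>20:
            r=cv2.minAreaRect(q[:,:2].astype(np.float32));print("spoon",d["score"],d["bbox"],len(q),r,q[:,2].max())
            c=q-q.mean(0);print(np.linalg.svd(c[:,:2],full_matrices=False)[2][0])
            for x in np.arange(.52,.66,.02):
                s=q[abs(q[:,0]-x)<.006]
                if len(s): print(" ",round(x,2),s[:,1].min().round(4),s[:,1].max().round(4),np.median(s[:,2]).round(4))
sp(f,P)
for n in("top","side"):
    f,P=look(n,n+"10")
    q=sel(P,(.471,-.287),.034,.05,.08);print(n,"cup rim",len(q),len(q) and (fitc(q,.029),q.max(0)))
    q=sel(P,(.471,-.287),.065,.0155,.026);print("saucer",fitc(q))
E
python3 -c "
import cv2
a=cv2.imread('pics/side10.png')[215:335,260:400];b=cv2.imread('pics/w10.png')
cv2.imwrite('pics/s10c.png',cv2.hconcat([cv2.resize(a,(467,400),interpolation=cv2.INTER_CUBIC),b[:,160:480]]))"
```

```text
[0.58452154 0.38441569 0.197678  ] [-2.36367741e-04  1.98889573e-03  9.99997938e-01 -3.34454183e-04] 0.4686539832624433
spoon 0.96 [300.9, 117.6, 34.8, 111.7] 1136 ((0.5818963646888733, 0.3791618049144745), (0.12837615609169006, 0.026062296703457832), 4.1382737159729) 0.011954913625766617
[0.98918732 0.14665758]
  0.52 0.3648 0.3839 0.0063
  0.54 0.3633 0.3893 0.0041
  0.56 0.3697 0.3838 0.0075
  0.58 0.3783 0.386 0.0101
  0.6 0.3814 0.3894 0.0085
  0.62 0.3825 0.3929 0.0058
  0.64 0.386 0.3966 0.0028
spoon 0.47 [329.1, 1.3, 141.9, 96.0] 4023 ((0.46230584383010864, 0.4279843270778656), (0.06882491707801819, 0.07338961958885193), 62.128971099853516) 0.024997412134870334
[0.61813652 0.78607076]
top cup rim 119 ((array([ 0.4729, -0.2863]), 0.0021), array([ 0.50260971, -0.25795956,  0.06424562]))
saucer (array([ 0.4728, -0.2857,  0.0466]), 0.0144)
side cup rim 154 ((array([ 0.4693, -0.2904]), 0.0023), array([ 0.49910554, -0.25819284,  0.06244013]))
saucer (array([ 0.4698, -0.2891,  0.045 ]), 0.0107)
```

View pics/s10c.png

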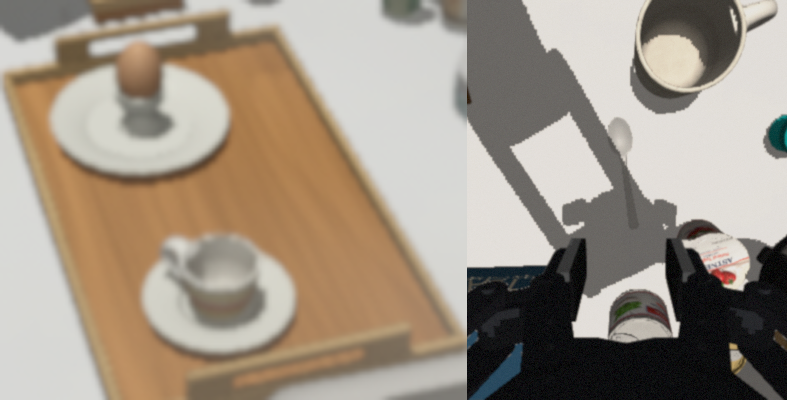

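Egg and cup both stand properly (left: egg (138,70), cup (218,275) in the saucer). The spoon is at (625,170) in the wrist view with jars behind (640,315) and (715,255); I check clearances.

```bash
python3 - <<'E'
from h import *
for n in("top","side","wrist"):
    f,P=look(n)
    q=sel(P,(.62,.40),.16,.03,.16)
    q=q[(q[:,0]>.5)&(np.hypot(q[:,0]-.455,q[:,1]-.445)>.07)&(np.hypot(q[:,0]-.609,q[:,1]-.2515)>.0)]
    print(n,len(q))
    for x in np.arange(.5,.78,.02):
        s=q[abs(q[:,0]-x)<.01]
        if len(s)>3: print("  x%.2f"%x,"y",s[:,1].min().round(3),s[:,1].max().round(3),"zmax",s[:,2].max().round(3),len(s))
E
```

```text
top 703
  x0.64 y 0.519 0.531 zmax 0.157 14
  x0.66 y 0.535 0.554 zmax 0.081 6
  x0.70 y 0.259 0.306 zmax 0.105 180
  x0.72 y 0.268 0.409 zmax 0.104 79
  x0.74 y 0.286 0.433 zmax 0.102 181
  x0.76 y 0.364 0.437 zmax 0.062 174
  x0.78 y 0.365 0.436 zmax 0.063 66
side 698
  x0.54 y 0.532 0.54 zmax 0.043 6
  x0.62 y 0.447 0.479 zmax 0.072 13
  x0.64 y 0.429 0.53 zmax 0.156 140
  x0.66 y 0.432 0.535 zmax 0.16 175
  x0.68 y 0.261 0.54 zmax 0.1 70
  x0.70 y 0.258 0.472 zmax 0.102 83
  x0.72 y 0.27 0.407 zmax 0.102 33
  x0.74 y 0.29 0.494 zmax 0.1 85
  x0.76 y 0.309 0.488 zmax 0.098 78
  x0.78 y 0.389 0.454 zmax 0.066 14
wrist 6633
  x0.54 y 0.535 0.543 zmax 0.043 118
  x0.56 y 0.541 0.545 zmax 0.042 14
  x0.62 y 0.451 0.486 zmax 0.072 178
  x0.64 y 0.437 0.535 zmax 0.16 2465
  x0.66 y 0.458 0.555 zmax 0.131 1352
  x0.68 y 0.472 0.533 zmax 0.072 276
  x0.70 y 0.258 0.279 zmax 0.058 222
  x0.72 y 0.282 0.414 zmax 0.098 413
  x0.74 y 0.363 0.432 zmax 0.059 1162
  x0.76 y 0.361 0.434 zmax 0.059 433
```

>>> {"api": "arm_command", "payload": {"increments": [{"dp": [-0.006,-0.005,-0.09],"angular": [0,0,0.03],"jaw": 40},{"dp": [-0.006,-0.005,-0.18],"angular": [0,0,0.048],"jaw": 40},{"dp": [-0.006,-0.005,-0.27],"angular": [0,0,0.048],"jaw": 40},{"dp": [-0.006,-0.005,-0.36],"angular": [0,0,0.048],"jaw": 40},{"dp": [-0.006,-0.005,-0.43],"angular": [0,0,0.048],"jaw": 40}]}}

```text
time: 22.13
tcp_pos: [0.5811, 0.3832, 0.0231]
tcp_rot: [-0.001, -0.074, 0.997, -0.0]
wrist_force: [-0.1, -0.2, 0.0]
width: 0.467
gripper_force: 0.0
```

>>> {"api": "arm_command", "payload": {"increments": [{"dp": [0,0,-0.03],"angular": [0,0,0],"jaw": 30},{"dp": [0,0,-0.046],"angular": [0,0,0],"jaw": 30},{"dp": [0,0,-0.046],"angular": [0,0,0],"jaw": 25},{"dp": [0,0,-0.046],"angular": [0,0,0],"jaw": 25}]}}

```text
time: 22.47
tcp_pos: [0.5834, 0.3846, 0.0087]
tcp_rot: [0.001, -0.074, 0.997, 0.0]
wrist_force: [1.0, 0.2, -0.4]
width: 0.292
gripper_force: 0.0
```

>>> {"api": "arm_command", "payload": {"increments": [{"dp": [0,-0.004,-0.012],"angular": [0,0,0],"jaw": 25},{"dp": [0,-0.004,-0.012],"angular": [0,0,0],"jaw": 20},{"dp": [0,-0.004,-0.012],"angular": [0,0,0],"jaw": 15},{"dp": [0,-0.004,-0.012],"angular": [0,0,0],"jaw": 8},{"dp": [0,-0.004,-0.012],"angular": [0,0,0],"jaw": 2}], "squeeze": 40}}

```text
time: 22.88
tcp_pos: [0.5827, 0.3828, 0.0035]
tcp_rot: [0.001, -0.074, 0.997, 0.0]
wrist_force: [-0.3, 0.6, 4.3]
width: 0.076
gripper_force: 39.1
```

>>> {"api": "arm_command", "payload": {"increments": [{"dp": [0,0,0],"angular": [0,0,0],"jaw": 2},{"dp": [0,0,0],"angular": [0,0,0],"jaw": 2},{"dp": [0,0,0],"angular": [0,0,0],"jaw": 2}]}}

```text
time: 23.13
tcp_pos: [0.5827, 0.3828, 0.0035]
tcp_rot: [0.001, -0.074, 0.997, 0.0]
wrist_force: [-1.0, -0.5, 6.3]
width: 0.08
gripper_force: 39.3
```

>>> {"api": "arm_command", "payload": {"increments": [{"dp": [0,0,0.04],"angular": [0,0,0],"jaw": 2},{"dp": [0,0,0.12],"angular": [0,0,0],"jaw": 2},{"dp": [0,0,0.21],"angular": [0,0,0],"jaw": 2},{"dp": [0,0,0.3],"angular": [0,0,0],"jaw": 2},{"dp": [-0.02,-0.06,0.38],"angular": [0,0,0],"jaw": 2}]}}

```text
time: 23.55
tcp_pos: [0.576, 0.3619, 0.1569]
tcp_rot: [0.002, -0.075, 0.997, 0.002]
wrist_force: [1.8, 0.2, 0.9]
width: 0.079
gripper_force: 39.4
```

>>> {"api": "arm_command", "payload": {"increments": [{"dp": [-0.02,-0.09,0],"angular": [0,0,0],"jaw": 2},{"dp": [-0.04,-0.18,0],"angular": [0,0,0],"jaw": 2},{"dp": [-0.06,-0.27,0],"angular": [0,0,0],"jaw": 2},{"dp": [-0.08,-0.36,0],"angular": [0,0,0],"jaw": 2},{"dp": [-0.1,-0.45,0],"angular": [0,0,0],"jaw": 2}]}}

```text
time: 23.97
tcp_pos: [0.5333, 0.1769, 0.1546]
tcp_rot: [0.0, -0.074, 0.997, -0.0]
wrist_force: [0.9, -0.4, 0.4]
width: 0.074
gripper_force: 39.4
```

>>> {"api": "arm_command", "payload": {"increments": [{"dp": [-0.02,-0.09,0],"angular": [0,0,0],"jaw": 2},{"dp": [-0.04,-0.18,0],"angular": [0,0,0],"jaw": 2},{"dp": [-0.06,-0.27,0],"angular": [0,0,0],"jaw": 2},{"dp": [-0.08,-0.36,0],"angular": [0,0,0],"jaw": 2},{"dp": [-0.1,-0.45,0],"angular": [0,0,0],"jaw": 2}]}}

```text
time: 24.38
tcp_pos: [0.4933, -0.0031, 0.1546]
tcp_rot: [0.0, -0.074, 0.997, -0.0]
wrist_force: [-0.5, -0.0, 0.6]
width: 0.079
gripper_force: 39.4
```

>>> {"api": "arm_command", "payload": {"increments": [{"dp": [-0.02,-0.09,0],"angular": [0,0,-0.011],"jaw": 2},{"dp": [-0.04,-0.18,0],"angular": [0,0,-0.011],"jaw": 2},{"dp": [-0.06,-0.27,0],"angular": [0,0,-0.011],"jaw": 2},{"dp": [-0.08,-0.36,0],"angular": [0,0,-0.011],"jaw": 2},{"dp": [-0.092,-0.44,0],"angular": [0,0,-0.011],"jaw": 2}]}}

```text
time: 24.8
tcp_pos: [0.4561, -0.1795, 0.1546]
tcp_rot: [-0.0, -0.057, 0.998, -0.0]
wrist_force: [0.0, 0.3, 0.1]
width: 0.079
gripper_force: 39.4
```

```bash
python3 - <<'E'
from h import *
for _ in range(5): f,P=look("wrist","w11")
o=observe();print(o["tcp_pos"],o["tcp_rot"],o["width"],o["gripper_force"])
q=sel(P,o["tcp_pos"],.08,.13,.2);print(len(q))
for d in masks_of(f,"teaspoon")[:1]:
    q=P[d["mask"]];q=q[~np.isnan(q[:,0])];q=q[q[:,2]>.12];print(d["bbox"],q.min(0),q.max(0))
    c=q-q.mean(0);print(np.linalg.svd(c,full_matrices=False)[2][0])
E
```

```text
[ 0.45702133 -0.1771065   0.15432684] [-2.13344167e-04 -5.63844300e-02  9.98409043e-01  3.66270594e-04] 0.07475906572867722 39.382806681096554
8912
[291.2, 122.6, 58.8, 219.4] [ 0.39197601 -0.19798775  0.15060594] [ 0.51130121 -0.1695195   0.16272158]
[0.99377779 0.10743728 0.02937589]
```

View pics/w11.png

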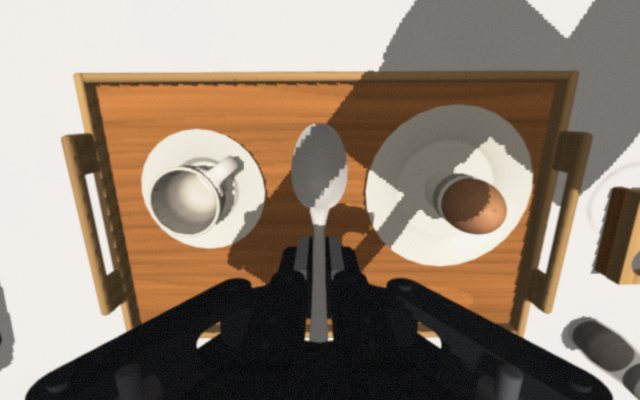

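Spoon hangs level at (318,200) between saucer (203,190) and plate (450,185), parallel to the tray's ends. Lowering.

>>> {"api": "arm_command", "payload": {"increments": [{"dp": [0,0,-0.08],"angular": [0,0,0],"jaw": 2},{"dp": [0,0,-0.16],"angular": [0,0,0],"jaw": 2},{"dp": [0,0,-0.24],"angular": [0,0,0],"jaw": 2},{"dp": [0,0,-0.31],"angular": [0,0,0],"jaw": 2},{"dp": [0,0,-0.35],"angular": [0,0,0],"jaw": 2}]}}

```text
time: 25.52
tcp_pos: [0.4561, -0.175, 0.012]
tcp_rot: [-0.002, -0.058, 0.998, 0.001]
wrist_force: [-0.2, -0.6, 0.4]
width: 0.073
gripper_force: 39.4
```

>>> {"api": "arm_command", "payload": {"increments": [{"dp": [0,0,-0.006],"angular": [0,0,0],"jaw": 2},{"dp": [0,0,-0.01],"angular": [0,0,0],"jaw": 2},{"dp": [0,0,-0.01],"angular": [0,0,0],"jaw": 2},{"dp": [0,0,-0.01],"angular": [0,0,0],"jaw": 2}]}}

```text
time: 25.85
tcp_pos: [0.4584, -0.1776, 0.0116]
tcp_rot: [0.001, -0.057, 0.998, -0.001]
wrist_force: [0.2, -0.6, -0.6]
width: 0.076
gripper_force: 39.4
```

>>> {"api": "arm_command", "payload": {"increments": [{"dp": [0,0,-0.003],"angular": [0,0,0],"jaw": 2},{"dp": [0,0,-0.003],"angular": [0,0,0],"jaw": 2},{"dp": [0,0,-0.003],"angular": [0,0,0],"jaw": 2}]}}

```text
time: 26.1
tcp_pos: [0.4578, -0.1778, 0.0099]
tcp_rot: [0.001, -0.057, 0.998, -0.0]
wrist_force: [-0.6, 1.0, -0.2]
width: 0.079
gripper_force: 39.4
```

>>> {"api": "arm_command", "payload": {"increments": [{"dp": [0,0,-0.002],"angular": [0,0,0],"jaw": 2},{"dp": [0,0,-0.002],"angular": [0,0,0],"jaw": 2},{"dp": [0,0,-0.002],"angular": [0,0,0],"jaw": 10},{"dp": [0,0,0],"angular": [0,0,0],"jaw": 20},{"dp": [0,0,0],"angular": [0,0,0],"jaw": 24}]}}

```text
time: 26.52
tcp_pos: [0.4574, -0.1777, 0.0094]
tcp_rot: [0.0, -0.057, 0.998, -0.0]
wrist_force: [0.3, 0.6, -0.2]
width: 0.283
gripper_force: 0.0
```

>>> {"api": "arm_command", "payload": {"increments": [{"dp": [0,0,0.02],"angular": [0,0,0],"jaw": 24},{"dp": [0,0,0.1],"angular": [0,0,0],"jaw": 24},{"dp": [0,0,0.2],"angular": [0,0,0],"jaw": 24},{"dp": [0,0,0.3],"angular": [0,0,0],"jaw": 40},{"dp": [0,0,0.4],"angular": [0,0,0],"jaw": 60}]}}

```text
time: 26.93
tcp_pos: [0.4566, -0.1772, 0.1713]
tcp_rot: [-0.0, -0.057, 0.998, 0.0]
wrist_force: [1.2, -0.3, 0.0]
width: 0.55
gripper_force: 0.0
```

>>> {"api": "arm_command", "payload": {"increments": [{"dp": [0.038,0.09,0.02],"angular": [0,0,0],"jaw": 72},{"dp": [0.076,0.18,0.02],"angular": [0,0,0],"jaw": 72},{"dp": [0.114,0.27,0.02],"angular": [0,0,0],"jaw": 72},{"dp": [0.152,0.36,0.02],"angular": [0,0,0],"jaw": 72},{"dp": [0.19,0.45,0.02],"angular": [0,0,0],"jaw": 72}]}}

```text
time: 27.35
tcp_pos: [0.5336, 0.0041, 0.1781]
tcp_rot: [0.0, -0.057, 0.998, -0.0]
wrist_force: [0.8, -0.9, 0.3]
width: 0.843
gripper_force: 0.0
```

>>> {"api": "arm_command", "payload": {"increments": [{"dp": [0.038,0.09,0],"angular": [0,0,0],"jaw": 72},{"dp": [0.076,0.18,0],"angular": [0,0,0],"jaw": 72},{"dp": [0.114,0.27,0],"angular": [0,0,0],"jaw": 72},{"dp": [0.146,0.355,0],"angular": [0,0,0],"jaw": 72},{"dp": [0.146,0.355,0],"angular": [0,0,0],"jaw": 72}]}}

```text
time: 27.77
tcp_pos: [0.594, 0.1504, 0.1779]
tcp_rot: [0.002, -0.059, 0.998, 0.001]
wrist_force: [0.4, 0.5, 0.6]
width: 0.844
gripper_force: 0.0
```

```bash
python3 - <<'E'
from h import *
for _ in range(5): f,P=look("wrist","w12")
o=observe();print(o["tcp_pos"],o["tcp_rot"],o["width"])
for a,b in[(.02,.04),(.04,.055),(.055,.07)]:
    q=sel(P,(.592,.144),.032,a,b);print(len(q),len(q)>5 and fitc(q,.022))
q=sel(P,(.592,.144),.03,.08,.1);print("top",fitc(q))
for n in("top","side"):
    f,P=look(n,n+"12")
    for d in masks_of(f,"teaspoon")[:2]:
        q=P[d["mask"]];q=q[~np.isnan(q[:,0])];r=cv2.minAreaRect(q[:,:2].astype(np.float32));print(n,d["score"],r,np.percentile(q[:,2],[5,50,95]))
E
python3 -c "
import cv2
a=cv2.imread('pics/top12.png')[160:290,320:510];b=cv2.imread('pics/w12.png')
cv2.imwrite('pics/s12c.png',cv2.hconcat([cv2.resize(a,(467,320),interpolation=cv2.INTER_CUBIC),b[80:,160:480]]))"
```

```text
[0.59093774 0.1432282  0.17725795] [-5.21932058e-04 -5.64491661e-02  9.98405283e-01 -3.30934437e-04] 0.8418574624030573
201 (array([0.5936, 0.1418]), 0.0006)
273 (array([0.5961, 0.142 ]), 0.0012)
177 (array([0.5982, 0.1421]), 0.0011)
top (array([0.591 , 0.1415, 0.0107]), 0.0037)
top 0.45 ((0.4599204659461975, -0.18061402440071106), (0.11732005327939987, 0.021299680694937706), 3.6645395755767822) [0.00583361 0.01007604 0.01549386]
side 0.69 ((0.4543567895889282, -0.17788846790790558), (0.11804908514022827, 0.022500570863485336), 5.04649543762207) [0.00690533 0.01105236 0.01437914]
side 0.25 ((0.4610341787338257, -0.27022305130958557), (0.07030709832906723, 0.10324697941541672), 35.05696105957031) [0.02044722 0.04233916 0.05876058]
```

View pics/s12c.png

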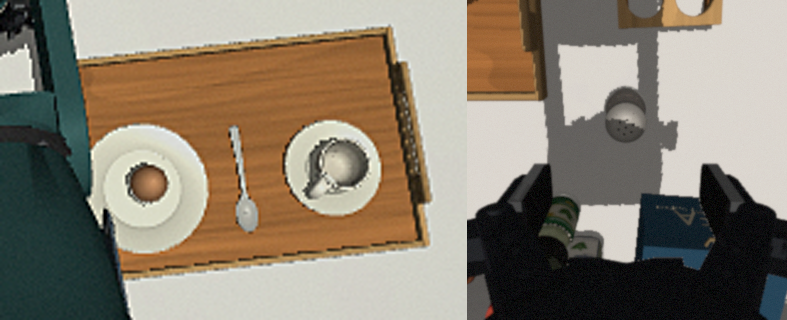

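The spoon lies straight midway between plate and saucer (left (242,180)). The shaker is at (626,115) in the wrist view, clear of the bottle and tea box. Gripping it.

>>> {"api": "arm_command", "payload": {"increments": [{"dp": [0.004,-0.003,-0.08],"angular": [0,0,0],"jaw": 72},{"dp": [0.004,-0.003,-0.16],"angular": [0,0,0],"jaw": 72},{"dp": [0.004,-0.003,-0.24],"angular": [0,0,0],"jaw": 72},{"dp": [0.004,-0.003,-0.32],"angular": [0,0,0],"jaw": 72},{"dp": [0.004,-0.003,-0.373],"angular": [0,0,0],"jaw": 72}]}}

```text
time: 28.63
tcp_pos: [0.5918, 0.1422, 0.0255]
tcp_rot: [-0.001, -0.056, 0.998, -0.0]
wrist_force: [-0.5, 0.3, 0.3]
width: 0.848
gripper_force: 0.0
```

>>> {"api": "arm_command", "payload": {"increments": [{"dp": [0,0,0],"angular": [0,0,0],"jaw": 60},{"dp": [0,0,0],"angular": [0,0,0],"jaw": 50},{"dp": [0,0,0],"angular": [0,0,0],"jaw": 35},{"dp": [0,0,0],"angular": [0,0,0],"jaw": 35},{"dp": [0,0,0],"angular": [0,0,0],"jaw": 35}], "squeeze": 40}}

```text
time: 29.05
tcp_pos: [0.5949, 0.1433, 0.03]
tcp_rot: [0.002, -0.057, 0.998, 0.0]
wrist_force: [0.7, -0.9, -0.6]
width: 0.45
gripper_force: 39.7
```

>>> {"api": "arm_command", "payload": {"increments": [{"dp": [0,0,0],"angular": [0,0,0],"jaw": 35},{"dp": [0,0,0],"angular": [0,0,0],"jaw": 35}]}}

```text
time: 29.22
tcp_pos: [0.5945, 0.1433, 0.0295]
tcp_rot: [0.001, -0.057, 0.998, -0.0]
wrist_force: [0.4, -0.1, 5.6]
width: 0.452
gripper_force: 40.6
```

>>> {"api": "arm_command", "payload": {"increments": [{"dp": [0,0,0.03],"angular": [0,0,0],"jaw": 35},{"dp": [0,0,0.09],"angular": [0,0,0],"jaw": 35},{"dp": [0,0,0.16],"angular": [0,0,0],"jaw": 35},{"dp": [0,0,0.21],"angular": [0,0,0],"jaw": 35},{"dp": [0,0,0.25],"angular": [0,0,0],"jaw": 35}]}}

```text
time: 29.63
tcp_pos: [0.594, 0.1434, 0.131]
tcp_rot: [0.001, -0.057, 0.998, 0.0]
wrist_force: [0.6, -0.1, -1.0]
width: 0.453
gripper_force: 40.1
```

```bash
python3 - <<'E'
from h import *
for _ in range(3): f,P=look("wrist","w13")
o=observe();print(o["tcp_pos"],o["tcp_rot"],o["width"],o["gripper_force"])
E
```

```text
[0.59444272 0.14338286 0.13004544] [ 1.80189232e-03 -5.68891765e-02  9.98378872e-01  5.78633346e-05] 0.4526364598641576 40.10265614488162
```

View pics/w13.png

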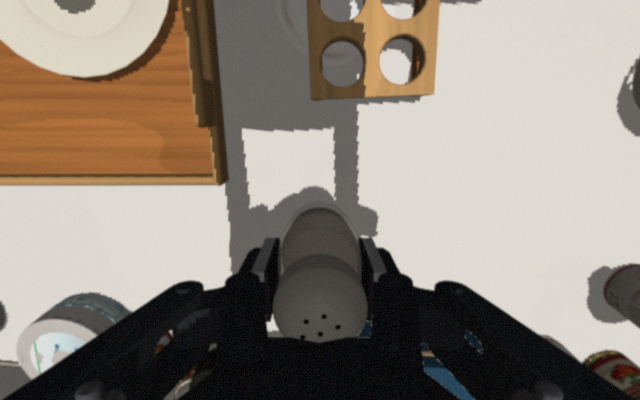

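The shaker is held upright (320,300); a jar at (70,340) lies to the side, so I check the path clearance.

```bash
python3 - <<'E'
from h import *
for n in("top","side","wrist"):
    f,P=look(n)
    q=P.reshape(-1,3);q=q[(q[:,0]>.6)&(q[:,0]<.8)&(q[:,1]<.1)&(q[:,1]>-.15)&(q[:,2]>.03)&(q[:,2]<.25)]
    print(n,len(q),len(q) and (np.percentile(q,2,0),np.percentile(q,98,0)))
E
```

```text
top 896 (array([ 0.61159408, -0.11290924,  0.03271479]), array([0.79827249, 0.08981534, 0.22620281]))
side 1448 (array([ 0.60482133, -0.11764297,  0.03152817]), array([0.79591022, 0.09713971, 0.21267886]))
wrist 5892 (array([ 0.6008094 , -0.11636945,  0.03191902]), array([0.78458437, 0.09931156, 0.20459403]))
```

```bash
python3 - <<'E'
from h import *
for n in("side","wrist"):
    f,P=look(n)
    q=P.reshape(-1,3);q=q[(q[:,0]>.58)&(q[:,0]<.8)&(q[:,1]<.08)&(q[:,1]>-.2)&(q[:,2]>.055)&(q[:,2]<.25)]
    for y in np.arange(-.19,.08,.02):
        s=q[abs(q[:,1]-y)<.01]
        if len(s)>4: print(n,"y%.2f"%y,len(s),np.percentile(s[:,0],[1,99]).round(3),s[:,2].max().round(3))
E
```

```text
side y-0.03 37 [0.765 0.791] 0.08
side y-0.01 76 [0.763 0.793] 0.101
side y0.03 80 [0.762 0.793] 0.113
side y0.05 159 [0.741 0.798] 0.111
side y0.07 258 [0.586 0.793] 0.233
wrist y0.03 23 [0.766 0.771] 0.067
wrist y0.05 109 [0.758 0.766] 0.069
wrist y0.07 1211 [0.586 0.717] 0.221
```

Clear path (nearest obstacle at x > 0.74). Moving and lowering.

>>> {"api": "arm_command", "payload": {"increments": [{"dp": [-0.01,-0.05,0],"angular": [0,0,0],"jaw": 35},{"dp": [-0.027,-0.14,0],"angular": [0,0,0],"jaw": 35},{"dp": [-0.044,-0.23,0],"angular": [0,0,0],"jaw": 35},{"dp": [-0.061,-0.32,0],"angular": [0,0,0],"jaw": 35},{"dp": [-0.076,-0.4,0],"angular": [0,0,0],"jaw": 35}]}}

```text
time: 30.45
tcp_pos: [0.5617, -0.0184, 0.127]
tcp_rot: [-0.001, -0.057, 0.998, -0.0]
wrist_force: [-0.2, 0.0, -0.4]
width: 0.455
gripper_force: 40.1
```

>>> {"api": "arm_command", "payload": {"increments": [{"dp": [-0.013,-0.07,0],"angular": [0,0,0],"jaw": 35},{"dp": [-0.013,-0.07,0],"angular": [0,0,0],"jaw": 35},{"dp": [-0.013,-0.07,-0.06],"angular": [0,0,0],"jaw": 35},{"dp": [-0.013,-0.07,-0.13],"angular": [0,0,0],"jaw": 35},{"dp": [-0.013,-0.07,-0.19],"angular": [0,0,0],"jaw": 35}]}}

```text
time: 30.87
tcp_pos: [0.5575, -0.0447, 0.0506]
tcp_rot: [-0.0, -0.056, 0.998, 0.0]
wrist_force: [0.4, 0.1, -0.9]
width: 0.455
gripper_force: 40.1
```

>>> {"api": "arm_command", "payload": {"increments": [{"dp": [0,0,-0.03],"angular": [0,0,0],"jaw": 35},{"dp": [0,0,-0.04],"angular": [0,0,0],"jaw": 35},{"dp": [0,0,-0.04],"angular": [0,0,0],"jaw": 35},{"dp": [0,0,-0.04],"angular": [0,0,0],"jaw": 35}]}}

```text
time: 31.2
tcp_pos: [0.5559, -0.044, 0.0357]
tcp_rot: [-0.002, -0.057, 0.998, 0.0]
wrist_force: [-3.6, 0.8, 5.9]
width: 0.455
gripper_force: 41.2
```

>>> {"api": "arm_command", "payload": {"increments": [{"dp": [0,0,0],"angular": [0,0,0],"jaw": 35},{"dp": [0,0,0],"angular": [0,0,0],"jaw": 42},{"dp": [0,0,0],"angular": [0,0,0],"jaw": 50},{"dp": [0,0,0],"angular": [0,0,0],"jaw": 60},{"dp": [0,0,0],"angular": [0,0,0],"jaw": 66}]}}

```text
time: 31.62
tcp_pos: [0.558, -0.0447, 0.0359]
tcp_rot: [0.0, -0.057, 0.998, -0.0]
wrist_force: [0.3, 0.9, -0.3]
width: 0.771
gripper_force: 0.0
```

>>> {"api": "arm_command", "payload": {"increments": [{"dp": [0,0,0.04],"angular": [0,0,0],"jaw": 66},{"dp": [0,0,0.12],"angular": [0,0,0],"jaw": 66},{"dp": [0,0,0.21],"angular": [0,0,0],"jaw": 66},{"dp": [0,0,0.31],"angular": [0,0,0],"jaw": 66},{"dp": [0,0,0.41],"angular": [0,0,0],"jaw": 66}]}}

```text
time: 32.03
tcp_pos: [0.5572, -0.0446, 0.2014]
tcp_rot: [-0.001, -0.057, 0.998, 0.0]
wrist_force: [0.3, 0.7, -0.5]
width: 0.776
gripper_force: 0.0
```

>>> {"api": "arm_command", "payload": {"increments": [{"dp": [0,0.1,0.05],"angular": [0,0,0],"jaw": 66},{"dp": [0,0.2,0.1],"angular": [0,0,0],"jaw": 66},{"dp": [0,0.3,0.1],"angular": [0,0,0],"jaw": 66},{"dp": [0,0.4,0.1],"angular": [0,0,0],"jaw": 66},{"dp": [0,0.5,0.1],"angular": [0,0,0],"jaw": 66}]}}

```text
time: 32.45
tcp_pos: [0.5579, 0.1565, 0.241]
tcp_rot: [0.001, -0.056, 0.998, 0.0]
wrist_force: [0.5, -0.1, -0.6]
width: 0.773
gripper_force: 0.0
```

>>> {"api": "arm_command", "payload": {"increments": [{"dp": [-0.05,0.1,0],"angular": [0,0,0],"jaw": 66},{"dp": [-0.1,0.18,0],"angular": [0,0,0],"jaw": 66},{"dp": [-0.1,0.18,0],"angular": [0,0,0],"jaw": 66},{"dp": [-0.1,0.18,0],"angular": [0,0,0],"jaw": 66}]}}

```text
time: 32.78
tcp_pos: [0.5164, 0.2286, 0.2399]
tcp_rot: [-0.0, -0.059, 0.998, -0.0]
wrist_force: [0.8, -0.1, -0.4]
width: 0.769
gripper_force: 0.0
```

```bash
python3 - <<'E'
from h import *
for n in("top","side"):
    f,P=look(n,n+"14")
    q=sel(P,(.4445,-.057),.09,.017,.03);print(n,"plate",fitc(q))
    q=sel(P,(.471,-.287),.065,.0155,.026);print("saucer",fitc(q))
    q=sel(P,(.557,-.044),.03,.084,.13);print("shaker top",len(q),len(q)>3 and fitc(q),q[:,2].max())
    q=sel(P,(.4445,-.057),.02,.085,.13);print("egg",(q.min(0)+q.max(0))/2,q[:,2].max())
    q=sel(P,(.471,-.287),.034,.05,.08);print("cup rim",fitc(q,.029))
    for d in masks_of(f,"teaspoon")[:1]:
        q=P[d["mask"]];q=q[~np.isnan(q[:,0])];print("spoon",d["score"],cv2.minAreaRect(q[:,:2].astype(np.float32)))
    if n=="side": a=f["color"][190:340,255:415]
    else: b=f["color"][165:285,330:510]
cv2.imwrite("pics/f.png",cv2.hconcat([cv2.resize(a,(373,350),interpolation=cv2.INTER_CUBIC),cv2.resize(b,(420,350),interpolation=cv2.INTER_CUBIC)]))
E
```

```text
top plate (array([ 0.4461, -0.0567,  0.0683]), 0.0079)
saucer (array([ 0.4726, -0.2855,  0.047 ]), 0.0143)
shaker top 110 (array([ 0.5566, -0.0416,  0.0115]), 0.004) 0.09932964781927223
egg [ 0.44593406 -0.05748096  0.09388112] 0.10257871641903127
cup rim (array([ 0.473 , -0.2861]), 0.002)
spoon 0.76 ((0.461556613445282, -0.17832201719284058), (0.12088822573423386, 0.02214401587843895), 2.9389824867248535)
side plate (array([ 0.4421, -0.0573,  0.0672]), 0.0166)
saucer (array([ 0.4694, -0.2888,  0.0449]), 0.0107)
shaker top 78 (array([ 0.5527, -0.049 ,  0.0107]), 0.0036) 0.09805410684167248
egg [ 0.44236392 -0.06200525  0.0943807 ] 0.1036864972219611
cup rim (array([ 0.4694, -0.2904]), 0.002)
spoon 0.46 ((0.45844894647598267, -0.1791081577539444), (0.11944860219955444, 0.025572454556822777), 5.95969295501709)
```

View pics/f.png

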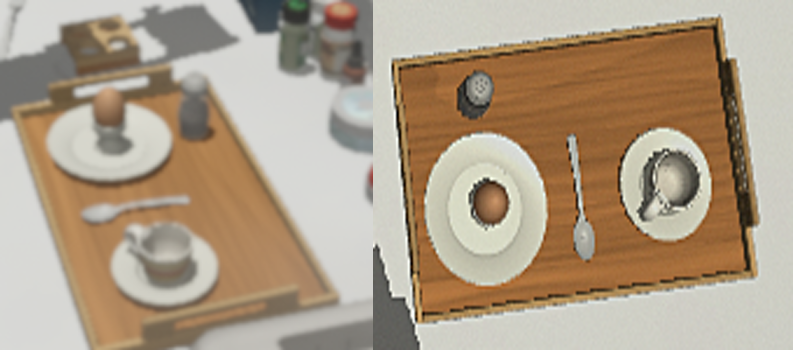

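Everything is in place: egg in its cup mid-plate (490,203), shaker behind it (478,90), spoon between (580,200), cup in saucer (675,183), and the gripper is clear.

```bash
python3 -c "
from plant import *
print(hand_in())"
```

```text
the job is handed in; nothing more can be done
None
```

The tray is laid as asked and the job is handed in. My last camera check had every item in place within tolerance, but the hand-in did not report a verdict.

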